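Eject a tested filter module and hold it in the inspection corner

ROBOT

A 6-joint arm with a two-finger parallel gripper is mounted at the origin on the work surface. World frame = base frame: x ahead of the robot, y to its left, z up, the work surface at z = 0. Lengths are in m, angles in rad, forces in N, time in s.
With the tool pointing down it reaches from about 0.275 to 0.75 m from the base axis. Payload 10.2 kg.
Tool frame: the origin (TCP) lies at the very end of the fingers, on their centre line; the grasp point (between the pads) lies 19 mm behind it; z points along the fingers, x is the direction in which the jaws open and shut, and the axes are right-handed (so a half turn about z gives the same grasp; the last joint's range is limited). The gripper opens to 88 mm and grips with 3 to 60 N. Pads are 18 mm wide; open, the fingers measure 123 mm over their backs; the gripper's body (75 mm by 187 mm) begins 45 mm behind the grasp point.
Start: joints at [1.001, 0.313, 1.498, -0, 1.331, -0.223], TCP at [0.178, 0.494, 0.199] pointing down, gripper open.
Joint ranges: [-2.94, 2.94], [-0.97, 2.17], [0.19, 2.56], [-1.23, 4.37], [0.02, 3.11], [-2.88, 2.88]. Speed limits (rad/s): [2.39, 2.39, 3.01, 3.14, 3.14, 3.14].

INTERFACE

Orientations are given as a rotation vector (axis times angle).
In Python, from station import sense, capture, finish_job, find_in, trace gives the robot as it stands.
- The arm moves only by the tool step_arm, never from a script. Its argument "targets" is a list that holds one entry, the list of rows, each a list of 7 numbers: the shift along the tool's x, y, z in cm, then the turn, a rotation vector about the tool's x, y, z in degrees, then the finger opening in cm, from 0 to 8.81. A call has exactly 5 rows; each row is the pose to reach, as a shift and turn from the pose commanded when the call began, along the tool's axes at that moment; what a row does not reach only later rows make up. A row lasts 1/10 s, in which the tool goes at most 50 mm and 8.59 degrees, less where a joint would pass 70% of its speed; a pose out of reach is approached as far as the arm can. A call with a gripper value outside its range is refused whole. The fingers move at their own pace and stop on an object; "squeeze" is the grip in N (left out, the last holds). Time passes only in rows, so rows that repeat a pose let the fingers close, or fill a call up. It gives the time, the measured TCP pose, the force and the opening at its end, in the units of the state.
- sense(): the state, without advancing time (a new reading comes with each control period).
- capture(name): name is "scene" or "side" or "wrist"; returns a dict with "color" (384x512x3 uint8, red, green, blue), "range_z" (384x512 float32, m along the optical axis (not along the pixel's ray), 0 where there is no reading), "fx", "fy", "cx", "cy" (pixels), "distortion" ([k1, k2, p1, p2, k3] as OpenCV has them; the pictures are not rectified), "eye" and "attitude" of the camera in the world. Camera axes: x right, y down, z forward; pixel columns grow to the right and rows downward; lengths in m; the calibration is good to about 2 mm. A picture is of the moment at which its call begins.
- finish_job(): hands the job in, once; it reports no verdict.
Trained networks look in the newest picture that a camera, given by its name, has taken for a name from the list of things; names that differ only in an ending like _2 or _b are one class to them, and where a whole thing is asked for, a point or a joint stands for the part that bears it (a point fixed in the world has none). Each returns a list of dicts, best first, with "confidence" (0 to 1); they miss things now and then, are a little off and sometimes report something else, mostly with a low value. They report only what shows in the picture. A call takes as long as a camera call. They do not tell look-alikes from the thing itself.
- find_in(camera, name): "location" ([column, row] in pixels, amid what is visible of it).
- trace(camera, name): "pixels" (384x512 bool, what is visible of it) and "location" ([column, row] in pixels, amid what is visible of it).
The state is a dict: "clock": time; "joint_pos": joint angles; "joint_velocities": joint speeds; "joint_torque": joint torques, N m; "eef_pos": TCP position; "ee_rot": TCP orientation; "ft_force": force on the tool from outside, world axes, zero at the start; "wrist_torque": the same for the moment, N m; "finger_gap": finger opening in m.
Only numpy, scipy, OpenCV 4.12 (cv2) and the standard library are available. Lean on these libraries where they do the work, as an engineer would, in place of code of your own. Each camera call takes 0.05 s, during which the arm holds its last target.

TASK

A tested module is still inside the tunnel of the test nest: pull the sprung lever by its red knob through its full stroke so that the module is pushed out onto the apron, then ease the lever all the way back slowly, never letting it snap back. Take the module to the white inspection stage and press it into the corner, flat on the stage, its long side flush against the long dark fence and its end against the short brass fence, pressing firmly on both fences at once, and finish while still holding it pressed there. Leave the solder spool and the meter where they are.

Things in the scene. Friction and masses are not known exactly. Their poses are not given: they have to be found in the camera images.
- module: Aluminium filter module with a black top and a yellow label, a block 56 (its x) x 40 (its y) x 40 mm high, 0.15 to 0.31 kg. Origin: centre of its underside, z up. It starts inside the nest's tunnel, long side along the tunnel.
- nest: Test nest fixed to the bench: dark base 220 x 76 mm, 10 mm thick, with a blue-walled tunnel (62 mm wide outside, 46 mm inside, top of its clear cover 56 mm above the bench). Origin: middle of the tunnel mouth, at bench level. The tunnel runs from there 120 mm along the nest's +x; the open apron lies towards -x.
- apron (a point): Where the module's underside centre lands after a full stroke (give or take 10 mm): on the apron, 10 mm above the bench, 40 mm in front (-x) of the tunnel mouth. Axes as the nest's. A brass ejector coupled to the lever pushes the module out 75 mm and goes back with the lever; the module stays out. A lip 6 mm high crosses the apron's end, 50 mm further to -x.
- pivot (a point): The lever's vertical pivot axis, at the bar's underside, 60 mm above the bench; in the nest frame x = 32, y = -80 mm. Axes as the nest's. The pivot's top is 72 mm above the bench.
- lever (a joint): Angle of the sprung lever, a flat bar 60 to 70 mm above the bench swinging over the tunnel. 0 = at rest, 0.9 rad = end stop (full stroke, over 0.83 counts). Grows counter-clockwise seen from above: the knob is pulled to the nest's -x. A spring returns it; the pull at the knob grows from 4.5 to 11 N. Let go, it snaps back; faster than 2.5 rad/s (0.4 m/s at the knob) counts as snapping.
- lever_knob (a point): Middle of the red knob at the lever's end, an upright cylinder of 24 mm diameter, from 76 to 112 mm above the bench, this point at 94 mm. It lies 165 mm from the pivot axis; at rest it is at x = 104, y = 69 mm in the nest frame, at full stroke x = -40, y = 69 mm; nothing stands beside it.
- stage: White inspection stage fixed to the bench, a plate 170 (x) x 140 (y) mm, top 20 mm above the bench. Origin: centre of its underside. Two fences 14 mm high above the plate's top (34 mm above the bench) and 14 mm thick stand on it. Plate and fences are polished smooth (friction about 0.2).
- corner (a point): The corner of the stage where the inner faces of the two fences meet, at the height of the plate's top (20 mm above the bench); axes as the stage's. The free room lies towards -x and -y of the stage: seated, the module's centre is 28 mm towards -x and 20 mm towards -y from here (either end of it may be foremost).
- fence_long: Dark steel fence, 110 mm along the stage's x, on its +y side; its inner face looks to the stage's -y and touches the module's long side. Origin: centre of its underside.
- fence_short: Brass fence, 70 mm along the stage's y, on its +x side; its inner face looks to the stage's -x and touches the module's end. Origin: centre of its underside.
- spool: Bystander: blue solder spool standing on its flange, 58 mm diameter, 34 mm high. Origin: centre of its underside.
- meter: Bystander: orange and black hand-held meter lying flat, 150 x 76 x 34 mm. Origin: centre of its underside.
Mind the look-alikes: they are no part of the job. Leave any pink look-alike of the module alone.

How it is judged:
On the way, in this order (a step that is already met when the one before it is completed fails the run):
1. the lever has been pulled through its full stroke (value of joint lever above 0.83 rad), for 0.1 s.
2. the lever is back at rest and the module lies out on the apron (value of joint lever below 0.06 rad and x of module in the frame of nest below -0.026 m), for 0.2 s.
At the end, for the whole second after the job is handed in: Through the last second the fingers touch the module (over 1 N), which presses each fence with over 1.5 N, lies within 3 mm of its seated place, under 4 mm above the plate, aligned within 0.05 rad, upright within 0.06 rad, not moving; the lever is at rest (under 0.08 rad) (contact force between module and fence_long above 1.5 N and contact force between module and fence_short above 1.5 N and contact force between the fingers and module above 1 N and x of module in the frame of corner between -0.031 and -0.025 m and y of module in the frame of corner between -0.023 and -0.017 m and z of module in the frame of corner below 0.004 m and angle between the x axis of module and the x axis of stage, either way round below 0.05 rad and angle between module's own z axis and vertical below 0.06 rad and linear speed of module below 0.02 m/s and value of joint lever below 0.08 rad); the arm keeps its last pose, push and grip.
It fails at once if the lever snaps back (faster than 2.5 rad/s) (velocity of joint lever below -2.5 rad/s).
It fails at once if the spool or the meter is moved by more than 25 mm (distance of any of spool, meter from where it was at the start of the episode above 0.025 m).
It also fails if it takes over 64 s, if anything falls off the work surface, if the arm or the gripper's body presses on something with over 40 N, if the wrist force passes 120 N, or if a joint passes its speed limit or range.

## Working session

There is one attempt and no reset: what is moved stays moved. The work goes in short steps, Python scripts to look and compute and a tool call to move; the robot and the scene stay as the last step left them, time stands still between calls to the robot, and variables do not carry over. Pictures are saved under pics/ and viewed, and the job is handed in when it is done.

Besides the shell and the picture viewer there is one more tool, called after "Call:" as name([rows], argument=value, ...), one row to a line, values as JSON. step_arm: Moves the arm, as the interface text tells. Its arguments: {"type":"object","properties":{"targets":{"type":"array"},"squeeze":{"type":"number"}},"required":["targets"]}

```bash
ls; mkdir -p pics; cat > h.py <<'E'
import numpy as np, cv2
from station import sense, capture, finish_job, find_in, trace
def K(c): return np.array([[c['fx'],0,c['cx']],[0,c['fy'],c['cy']],[0,0,1.]])
def R_of(c):
    a=np.array(c['attitude'],float)
    if a.shape==(3,3): return a
    if a.size==3: return cv2.Rodrigues(a.reshape(3,1))[0]
    raise Exception(a)
def rays(c,px):
    px=np.array(px,float).reshape(-1,1,2)
    n=cv2.undistortPoints(px,K(c),np.array(c['distortion'],float)).reshape(-1,2)
    return np.c_[n,np.ones(len(n))]
def deproj(c,px,z=None):
    px=np.array(px,float).reshape(-1,2)
    r=rays(c,px); 
    if z is None: z=np.array([c['range_z'][int(round(v)),int(round(u))] for u,v in px])
    return (r*np.reshape(z,(-1,1)))@R_of(c).T+np.array(c['eye'])
def onplane(c,px,h):
    d=rays(c,px)@R_of(c).T; e=np.array(c['eye'])
    return e+d*((h-e[2])/d[:,2:3])
def cloud(c):
    v,u=np.mgrid[0:384,0:512]; px=np.c_[u.ravel(),v.ravel()]
    P=deproj(c,px,c['range_z'].ravel()).reshape(384,512,3); return P
def save(c,n): cv2.imwrite(f'pics/{n}.png',c['color'][:,:,::-1])
E
python3 - <<'E'
from h import *
s=sense(); print(s)
for n in ['scene','side','wrist']:
    c=capture(n); save(c,n+'0'); print(n,c['eye'],c['attitude'],c['fx'],c['cx'],c['distortion'])
    for t in ['module','nest','lever_knob','pivot','stage','fence_long','fence_short','spool','meter']:
        try: print(t,[(np.round(d['location']).tolist(),round(d['confidence'],2)) for d in find_in(n,t)])
        except Exception as e: print(t,e)
E
```

```text
pics
{'clock': 0.0, 'joint_pos': array([ 1.00060969e+00,  3.13420558e-01,  1.49843995e+00,  1.34176068e-06,
        1.33102138e+00, -2.23379192e-01]), 'joint_velocities': array([ 0.00078297,  0.00276603, -0.00025436, -0.00189313,  0.00166519,
       -0.00032713]), 'joint_torque': array([-2.04566295e-04, -4.02202284e+01, -2.52270359e+01,  6.94625289e-02,
        3.51468427e-02, -1.30797021e-04]), 'eef_pos': array([0.17827795, 0.49347933, 0.1982751 ]), 'ee_rot': array([ 2.57100663e+00,  1.80456762e+00, -1.87459635e-03]), 'ft_force': array([-0.11780776, -0.01524325, -0.4523229 ]), 'wrist_torque': array([ 0.0022702 , -0.06204183,  0.06297533]), 'finger_gap': 0.08812264515642344}
scene [ 1.12805758 -0.76106148  0.75685811] [-2.10551429 -0.67904989  0.36390219] 454.7708852307896 254.5768879318457 [0.03186248 0.         0.         0.         0.        ]
module [([348.0, 176.0], 0.53)]
nest [([290.0, 175.0], 0.66)]
lever_knob [([299.0, 159.0], 0.8), ([195.0, 262.0], 0.22)]
pivot [([291.0, 171.0], 0.67)]
stage [([193.0, 262.0], 0.98)]
fence_long [([205.0, 243.0], 0.66)]
fence_short [([204.0, 
[... 324 characters left out ...]
 ]
module [([230.0, 286.0], 0.71), ([126.0, 282.0], 0.69), ([240.0, 277.0], 0.68), ([193.0, 263.0], 0.57)]
nest [([229.0, 286.0], 0.57)]
lever_knob [([194.0, 264.0], 0.61)]
pivot [([231.0, 286.0], 0.6)]
stage [([294.0, 185.0], 0.82)]
fence_long [([286.0, 186.0], 0.49)]
fence_short [([281.0, 170.0], 0.65)]
spool [([297.0, 224.0], 0.79)]
meter [([207.0, 201.0], 0.86)]
wrist [0.10527793 0.51997301 0.38589322] [2.35960145 1.6569597  0.25369009] 318.8118099029076 250.5386802745462 [0.01244963 0.         0.         0.         0.        ]
module [([145.0, 363.0], 0.41)]
nest [([145.0, 366.0], 0.97)]
lever_knob []
pivot [([146.0, 361.0], 0.96)]
stage []
fence_long []
fence_short []
spool []
meter []
```

View pics/scene0.png

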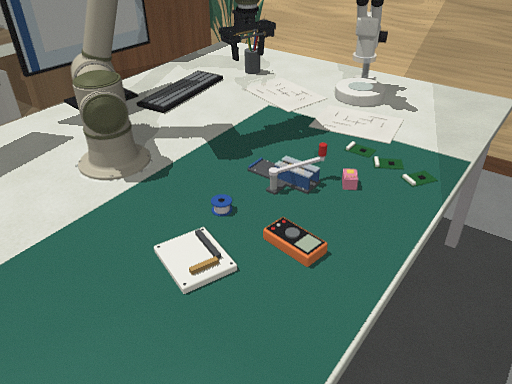

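View pics/side0.png

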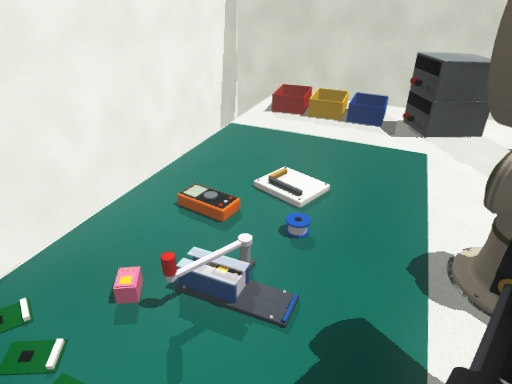

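View pics/wrist0.png

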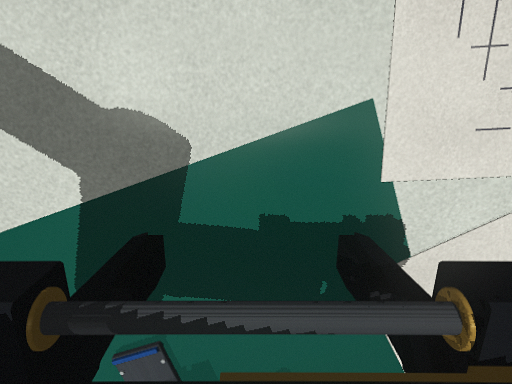

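The scene and side pictures show these module candidates: the pink look-alike at scene (349,179) / side (127,283), which I leave alone, and the real module, hidden in the blue tunnel at side (230,283). The red knob is at scene (323,150) / side (169,264). The stage is at scene (195,258), and the detector's location for the knob there is off. Next I'll build a top-down map.

```bash
python3 - <<'E'
from h import *
S=1000.; x0,x1,y0,y1=0.2,0.85,-0.35,0.45
tops=[]
for n in ['scene','side']:
    c=capture(n); P=cloud(c); np.savez(f'{n}0.npz',P=P,col=c['color'],z=c['range_z'])
    m=(c['range_z']>0); p=P[m]; col=c['color'][m]
    k=(p[:,0]>x0)&(p[:,0]<x1)&(p[:,1]>y0)&(p[:,1]<y1)&(p[:,2]<.2)&(p[:,2]>-.02)
    p=p[k];col=col[k]; o=np.argsort(p[:,2]); p=p[o];col=col[o]
    im=np.zeros((650,800,3),np.uint8)
    # rows: x decreasing downward ; cols: y decreasing to right
    r=((x1-p[:,0])*S).astype(int).clip(0,649); q=((y1-p[:,1])*S).astype(int).clip(0,799)
    for dr in (0,1):
      for dq in (0,1): im[(r+dr).clip(0,649),(q+dq).clip(0,799)]=col
    cv2.imwrite(f'pics/top_{n}.png',im[:600,:,::-1])
    # red knob
    C=c['color'].astype(int); red=(C[:,:,0]>120)&(C[:,:,1]<60)&(C[:,:,2]<60)&m&(P[:,:,2]>.07)&(P[:,:,2]<.13)
    red&=(P[:,:,0]>.2)&(P[:,:,1]<.5)&(P[:,:,1]>-.4)
    q=P[red]; print(n,'red',len(q),q.mean(0),q.min(0),q.max(0))
E
```

```text
scene red 53 [0.59198247 0.29618774 0.09981218] [0.5796741  0.28631502 0.07891976] [0.60202335 0.31413048 0.11418629]
side red 176 [0.58411738 0.30709301 0.10283808] [0.57734345 0.29448504 0.07865057] [0.60025824 0.31491172 0.11443976]
```

View pics/top_scene.png

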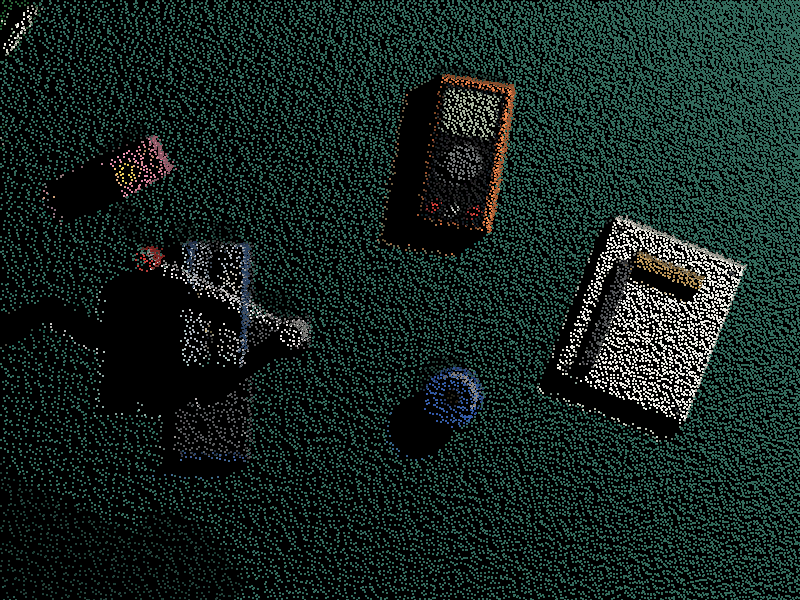

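View pics/top_side.png

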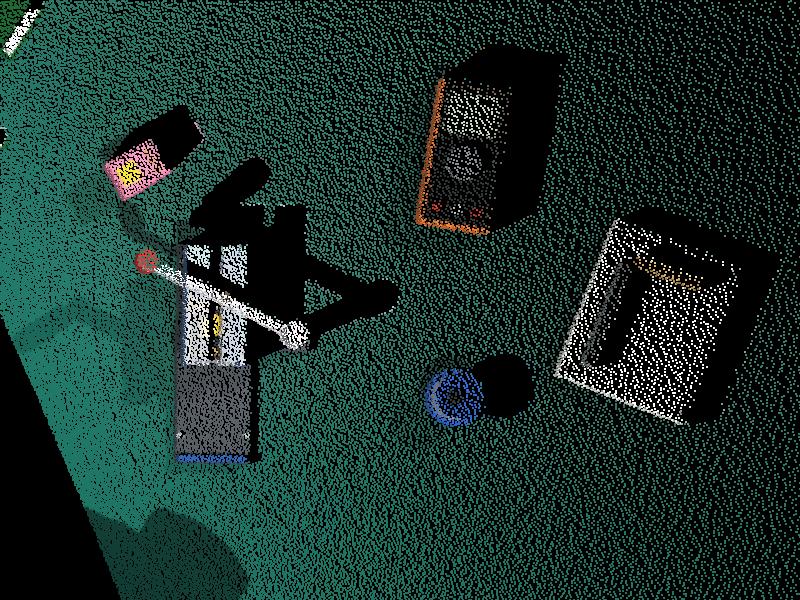

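```bash
python3 - <<'E'
from h import *
from scipy.optimize import minimize
def fit(p,L,W,guess):
    # best L x W rectangle: minimise points out of slightly soft edges -> use robust area hull (minAreaRect on trimmed)
    r=cv2.minAreaRect(p.astype(np.float32)*1000); return r
for n in ['scene','side']:
    d=np.load(n+'0.npz'); P,C,z=d['P'],d['col'].astype(int),d['z']; m=z>0
    X,Y,Z=P[...,0],P[...,1],P[...,2]
    tb=m&(X>.3)&(X<.4)&(Y>-.1)&(Y<.3); print(n,'table z',np.median(Z[tb]))
    def comp(mask):
        k=mask.astype(np.uint8); nl,l,st,_=cv2.connectedComponentsWithStats(k); i=1+np.argmax(st[1:,4]); return l==i
    st=comp(m&(X>.35)&(X<.7)&(Y<-.06)&(Y>-.35)&(Z>.014)&(Z<.026)&(C.min(2)>110))
    q=P[st]; print(' stage',len(q),np.median(q[:,2]),fit(q[:,:2],0,0,0))
    ap=comp(m&(X>.36)&(X<.5)&(Y>.17)&(Y<.3)&(Z>.006)&(Z<.014)&(C.max(2)<130))
    q=P[ap]; print(' apron',len(q),np.median(q[:,2]),fit(q[:,:2],0,0,0))
    tu=comp(m&(X>.45)&(X<.63)&(Y>.17)&(Y<.3)&(Z>.050)&(Z<.0585))
    tu=m&(X>.45)&(X<.63)&(Y>.17)&(Y<.3)&(Z>.050)&(Z<.0585)
    q=P[tu]; print(' tunnel top',len(q),np.median(q[:,2]),fit(q[:,:2],0,0,0))
    kn=m&(X>.57)&(X<.62)&(Y>.28)&(Y<.33)&(Z>.108)&(Z<.118)&(C[...,0]>100)&(C[...,1]<80)
    q=P[kn]; print(' knob top',len(q),q.mean(0), cv2.minEnclosingCircle((q[:,:2]*1000).astype(np.float32)))
    pv=m&(X>.48)&(X<.56)&(Y>.13)&(Y<.19)&(Z>.068)&(Z<.076)
    q=P[pv]; print(' pivot top',len(q),q.mean(0), cv2.minEnclosingCircle((q[:,:2]*1000).astype(np.float32)))
    for nm,col,a in [('dark',(C.max(2)<110),0),('brass',(C[...,0]>C[...,2]+35),1)]:
        k=m&(X>.45)&(X<.64)&(Y<-.1)&(Y>-.29)&(Z>.030)&(Z<.038)&col
        q=P[k]; 
        if len(q)>5: print(' ',nm,len(q),np.median(q[:,2]),fit(q[:,:2],0,0,0))
E
```

```text
scene table z 0.00048200067513315403
 stage 2396 0.01930293409817213 ((531.3231201171875, -199.7823486328125), (139.64517211914062, 172.86380004882812), 68.54292297363281)
 apron 252 0.009148453595729522 ((432.77545166015625, 235.21604919433594), (79.39419555664062, 84.7566146850586), 87.97549438476562)
 tunnel top 362 0.054952312635740796 ((546.436767578125, 243.7535400390625), (84.58989715576172, 123.94023895263672), 89.17353057861328)
 knob top 32 [0.59228187 0.30152673 0.11041555] ((591.8732299804688, 299.9640197753906), 14.836160659790039)
 pivot top 70 [0.52171089 0.16059646 0.07076328] ((524.7073364257812, 165.2366943359375), 26.775440216064453)
  dark 209 0.03281608325196017 ((552.1882934570312, -177.40005493164062), (67.23892974853516, 147.8653564453125), 36.487876892089844)
  brass 155 0.03350652666320275 ((579.7607421875, -218.7198486328125), (69.89593505859375, 15.6875), 68.26786804199219)
side table z 0.0018779718953307323
 stage 1164 0.02167563335940087 ((529.3895263671875, -198.71636962890625), (142.439208984375, 171.038330078125), 68.81461334228516)
 apron 1742 0.010334097851194268 ((442.8733215332031, 237.78421020507812), (78.00273132324219, 111.51556396484375), 88.54928588867188)
 tunnel top 1257 0.05647685910260841 ((545.5592651367188, 236.31951904296875), (64.6568374633789, 120.99938201904297), 88.8131103515625)
 knob top 121 [0.58837658 0.3052984  0.11200309] ((589.382080078125, 303.7496032714844), 12.047455787658691)
 pivot top 176 [0.51881193 0.16467993 0.07216431] ((524.2575073242188, 165.58889770507812), 25.604185104370117)
  dark 114 0.0344493609150707 ((535.3106079101562, -154.75820922851562), (13.723934173583984, 109.94102478027344), 68.93041229248047)
  brass 72 0.03520095897158382 ((577.2646484375, -216.91421508789062), (70.6998519897461, 14.115610122680664), 70.28927612304688)
```

```bash
cat > plan.py <<'E'
import json,os,sys,numpy as np
F='cmd.json'
def load(): return json.load(open(F)) if os.path.exists(F) else dict(p=[.178,.494,.199],psi=70.14)
def rel(c,p,psi,g):
    a=np.radians(c['psi']); d=np.array(p)-np.array(c['p'])
    t=np.array([np.cos(a)*d[0]+np.sin(a)*d[1], np.sin(a)*d[0]-np.cos(a)*d[1], -d[2]])*100
    al=(c['psi']-psi+180)%360-180
    return [round(float(v),2) for v in t]+[0,0,round(float(al),1),g]
def apply(c,row):
    a=np.radians(c['psi']); t=np.array(row[:3])/100
    d=np.array([np.cos(a)*t[0]+np.sin(a)*t[1], np.sin(a)*t[0]-np.cos(a)*t[1], -t[2]])
    return dict(p=(np.array(c['p'])+d).tolist(),psi=c['psi']-row[5])
def go(wps):  # list of (p,psi,g); multiple of 5
    c=load(); 
    while len(wps)%5: wps.append(wps[-1])
    for i in range(0,len(wps),5):
        rows=[rel(c,*w) for w in wps[i:i+5]]; print(json.dumps([rows])); 
        st=c; 
        c=apply(c,rows[-1])
    json.dump(c,open(F,'w')); print('end',np.round(c['p'],4),round(c['psi'],2))
def line(p1,psi1,g,n,p0=None,psi0=None):
    c=load(); p0=np.array(c['p'] if p0 is None else p0); psi0=c['psi'] if psi0 is None else psi0
    return [((p0+(np.array(p1)-p0)*k/n),psi0+(psi1-psi0)*k/n,g) for k in range(1,n+1)]
E
python3 -c "
from plan import *
go(line([.590,.3035,.17],-27,8.8,15))"
```

```text
[[[-0.26, 3.01, 0.19, 0, 0, 6.5, 8.8], [-0.52, 6.03, 0.39, 0, 0, 13.0, 8.8], [-0.78, 9.04, 0.58, 0, 0, 19.4, 8.8], [-1.05, 12.06, 0.77, 0, 0, 25.9, 8.8], [-1.31, 15.07, 0.97, 0, 0, 32.4, 8.8]]]
[[[1.4, 2.69, 0.19, 0, 0, 6.5, 8.8], [2.79, 5.37, 0.38, 0, 0, 12.9, 8.8], [4.19, 8.06, 0.58, 0, 0, 19.4, 8.8], [5.58, 10.74, 0.77, 0, 0, 25.9, 8.8], [6.98, 13.43, 0.96, 0, 0, 32.4, 8.8]]]
[[[2.61, 1.52, 0.2, 0, 0, 6.4, 8.8], [5.23, 3.04, 0.39, 0, 0, 12.9, 8.8], [7.85, 4.56, 0.58, 0, 0, 19.4, 8.8], [10.46, 6.08, 0.78, 0, 0, 25.9, 8.8], [13.08, 7.6, 0.97, 0, 0, 32.3, 8.8]]]
end [0.59   0.3035 0.17  ] -26.96
```

```bash
python3 - <<'E'
import cv2
a=cv2.imread('pics/side0.png')[225:330,100:310]; cv2.imwrite('pics/crop0.png',cv2.resize(a,None,fx=3.5,fy=3.5,interpolation=cv2.INTER_CUBIC))
E
```

```text
(no output)
```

View pics/crop0.png

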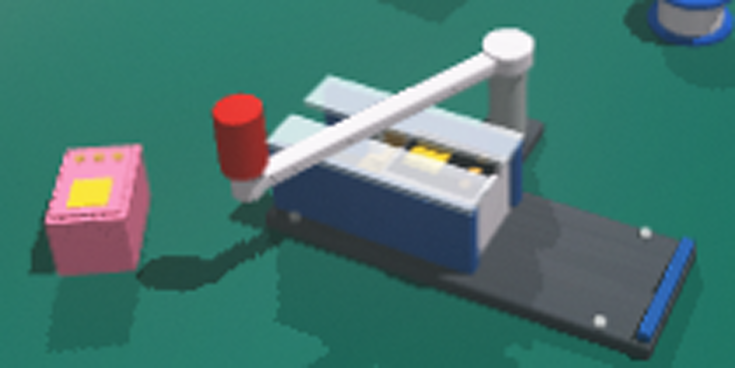

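Call:
step_arm([
  [[-0.26,3.0,0.2,0,0,6.5,8.8],[-0.5,6.0,0.4,0,0,13.0,8.8],[-0.8,9.0,0.6,0,0,19.5,8.8],[-1.05,12.0,0.8,0,0,26,8.8],[-1.31,15.07,0.97,0,0,32.4,8.8]],
])

```text
clock: 2.1
eef_pos: [0.3167, 0.4296, 0.189]
ee_rot: [-2.975, -1.009, 0.0]
ft_force: [-0.1, 0.9, -0.2]
finger_gap: 0.0878
```

The crop shows the red knob on the lever (crop 240,135) and the real black and yellow module inside the tunnel (430,160). The pink block stands apart at (95,210).

Call:
step_arm([
  [[1.4,2.7,0.2,0,0,6.5,8.8],[2.8,5.4,0.4,0,0,13,8.8],[4.2,8.1,0.6,0,0,19.4,8.8],[5.6,10.75,0.8,0,0,25.9,8.8],[6.98,13.43,0.96,0,0,32.4,8.8]],
])

```text
clock: 2.6
eef_pos: [0.4542, 0.3661, 0.1794]
ee_rot: [-3.139, -0.139, 0.0]
ft_force: [0.1, 0.7, -0.3]
finger_gap: 0.088
```

Call:
step_arm([
  [[2.6,1.5,0.2,0,0,6.4,8.8],[5.2,3.0,0.4,0,0,12.9,8.8],[7.85,4.55,0.6,0,0,19.4,8.8],[10.45,6.1,0.8,0,0,25.9,8.8],[13.08,7.6,0.97,0,0,32.3,8.8]],
])

```text
clock: 3.1
eef_pos: [0.5914, 0.3025, 0.1696]
ee_rot: [3.053, -0.74, -0.0]
ft_force: [-0.2, 0.0, 1.5]
finger_gap: 0.0882
```

```bash
python3 - <<'E'
from h import *
s=sense(); print(s['eef_pos'],s['ee_rot'],s['clock'])
for n in ['wrist','side']:
    c=capture(n); save(c,n+'1')
    P=cloud(c);C=c['color'].astype(int);Z=P[...,2];X=P[...,0];Y=P[...,1]
    kn=(c['range_z']>0)&(Z>.1)&(Z<.12)&(C[...,0]>90)&(C[...,1]<80)&(C[...,2]<80)&(X>.55)&(X<.63)&(Y>.27)&(Y<.34)
    q=P[kn]; print(n,len(q)); 
    if len(q)>5: print(q.mean(0),cv2.minEnclosingCircle((q[:,:2]*1000).astype(np.float32)))
E
python3 -c "
from plan import *
go(line([.590,.3035,.08],-27,8.8,4))"
```

```text
[0.59144355 0.30248774 0.16961339] [ 3.05314245e+00 -7.39870714e-01 -3.57583056e-04] 3.1
wrist 710
[0.59135204 0.30477817 0.11220005] ((590.865478515625, 303.41949462890625), 11.9368896484375)
side 175
[0.58716943 0.30707471 0.10970498] ((589.3307495117188, 304.042724609375), 12.439679145812988)
[[[0.0, 0.0, 2.25, 0, 0, 0.0, 8.8], [0.0, 0.0, 4.5, 0, 0, 0.0, 8.8], [0.0, 0.0, 6.75, 0, 0, 0.0, 8.8], [0.0, 0.0, 9.0, 0, 0, 0.0, 8.8], [0.0, 0.0, 9.0, 0, 0, 0.0, 8.8]]]
end [0.59   0.3035 0.08  ] -26.96
```

View pics/wrist1.png

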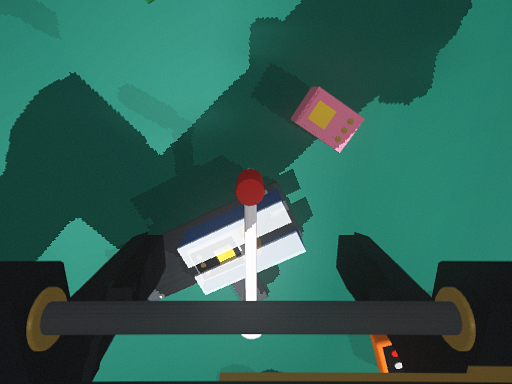

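View pics/side1.png

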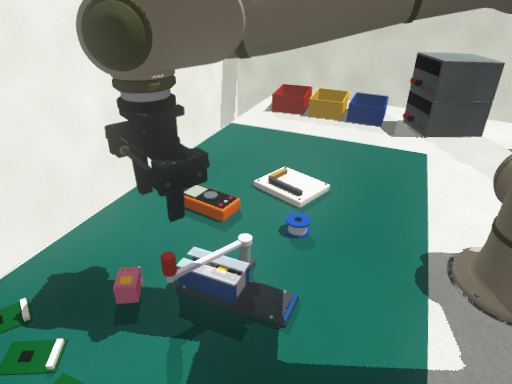

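The wrist picture shows the knob at (250,187), midway between the fingers, and it measures (0.591, 0.304). Descending and gripping.

Call:
step_arm([
  [[0.0,0.0,2.25,0,0,0.0,8.8],[0.0,0.0,4.5,0,0,0.0,8.8],[0.0,0.0,6.75,0,0,0.0,8.8],[0.0,0.0,9.0,0,0,0.0,8.8],[0.0,0.0,9.0,0,0,0.0,8.8]],
])

```text
clock: 3.7
eef_pos: [0.5883, 0.3031, 0.0768]
ee_rot: [3.053, -0.73, -0.008]
ft_force: [-1.3, 0.1, -0.2]
finger_gap: 0.0884
```

Call:
step_arm([
  [[0,0,0,0,0,0,2.0],[0,0,0,0,0,0,2.0],[0,0,0,0,0,0,2.0],[0,0,0,0,0,0,2.0],[0,0,0,0,0,0,2.0]],
], squeeze=35)

```text
clock: 4.2
eef_pos: [0.5905, 0.3032, 0.0803]
ee_rot: [-3.055, 0.732, -0.001]
ft_force: [-0.4, -0.1, 0.4]
finger_gap: 0.0502
```

```bash
python3 - <<'E'
from plan import *
from station import sense
s=sense(); print(s['eef_pos'],s['finger_gap'],s['ft_force'])
piv=np.array([.590,.3035])-.165*np.array([np.cos(np.radians(63)),np.sin(np.radians(63))])
w=[]
n=20
for k in range(1,n+1):
    a=np.degrees(.9)*k/n*1.0; t=np.radians(63+a)
    w.append(([*(piv+.165*np.array([np.cos(t),np.sin(t)])),.08],-27+a,1.5))
go(w)
E
```

```text
[0.59053399 0.30324544 0.08025247] 0.050248050822400366 [-0.3696296  -0.12329835  0.35296859]
[[[-0.74, 0.02, 0.0, 0, 0, -2.5, 1.5], [-1.48, 0.07, 0.0, 0, 0, -5.1, 1.5], [-2.22, 0.15, 0.0, 0, 0, -7.7, 1.5], [-2.95, 0.26, 0.0, 0, 0, -10.3, 1.5], [-3.68, 0.41, 0.0, 0, 0, -12.9, 1.5]]]
[[[-0.74, 0.02, 0.0, 0, 0, -2.5, 1.5], [-1.48, 0.07, 0.0, 0, 0, -5.1, 1.5], [-2.22, 0.15, 0.0, 0, 0, -7.7, 1.5], [-2.96, 0.27, 0.0, 0, 0, -10.3, 1.5], [-3.68, 0.42, 0.0, 0, 0, -12.8, 1.5]]]
[[[-0.74, 0.01, 0.0, 0, 0, -2.6, 1.5], [-1.48, 0.06, 0.0, 0, 0, -5.2, 1.5], [-2.22, 0.15, 0.0, 0, 0, -7.8, 1.5], [-2.96, 0.26, 0.0, 0, 0, -10.4, 1.5], [-3.68, 0.41, 0.0, 0, 0, -12.9, 1.5]]]
[[[-0.75, 0.02, 0.0, 0, 0, -2.6, 1.5], [-1.49, 0.07, 0.0, 0, 0, -5.2, 1.5], [-2.22, 0.15, 0.0, 0, 0, -7.8, 1.5], [-2.96, 0.27, 0.0, 0, 0, -10.3, 1.5], [-3.68, 0.42, 0.0, 0, 0, -12.9, 1.5]]]
end [0.4465 0.3066 0.08  ] 24.54
```

Call:
step_arm([
  [[0,0,0,0,0,0,1.5],[0,0,0,0,0,0,1.5],[0,0,0,0,0,0,1.5],[0,0,0,0,0,0,1.5],[0,0,0,0,0,0,1.5]],
], squeeze=35)

```text
clock: 4.7
eef_pos: [0.5904, 0.3032, 0.0798]
ee_rot: [3.055, -0.733, -0.0]
ft_force: [-0.6, 1.1, -0.1]
finger_gap: 0.0152
```

Call:
step_arm([
  [[-0.74,0.02,0.0,0,0,-2.5,1.5],[-1.48,0.07,0.0,0,0,-5,1.5],[-2.2,0.15,0.0,0,0,-7.7,1.5],[-2.95,0.26,0.0,0,0,-10.3,1.5],[-3.68,0.41,0.0,0,0,-12.9,1.5]],
])

```text
clock: 5.2
eef_pos: [0.5555, 0.3163, 0.0798]
ee_rot: [-3.118, 0.382, -0.0]
ft_force: [-0.2, 0.1, 1.0]
finger_gap: 0.0151
```

```bash
python3 - <<'E'
from station import sense
s=sense(); print({k:s[k] for k in ['clock','eef_pos','finger_gap','ft_force','ee_rot']})
E
```

```text
{'clock': 5.2, 'eef_pos': array([0.55545744, 0.31634641, 0.07982162]), 'finger_gap': 0.01510911452776253, 'ft_force': array([-0.19688618,  0.11233204,  1.00423589]), 'ee_rot': array([-3.11829366e+00,  3.81720018e-01, -3.71279481e-05])}
```

The gap went to 15 mm with no force, so the knob was not caught. Looking.

```bash
python3 - <<'E'
from h import *
for n in ['wrist','side']:
    c=capture(n); save(c,n+'2')
a=cv2.imread('pics/side2.png')[150:330,60:310]; cv2.imwrite('pics/crop2.png',cv2.resize(a,None,fx=3,fy=3,interpolation=cv2.INTER_CUBIC))
E
```

```text
(no output)
```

View pics/wrist2.png

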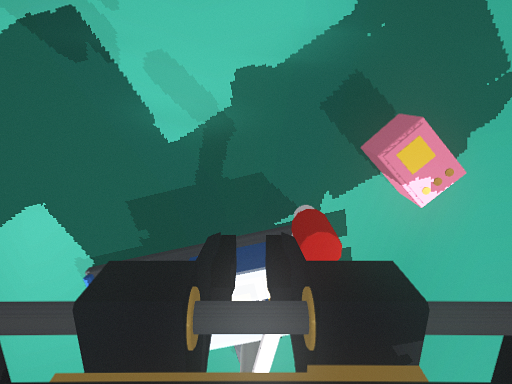

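View pics/crop2.png

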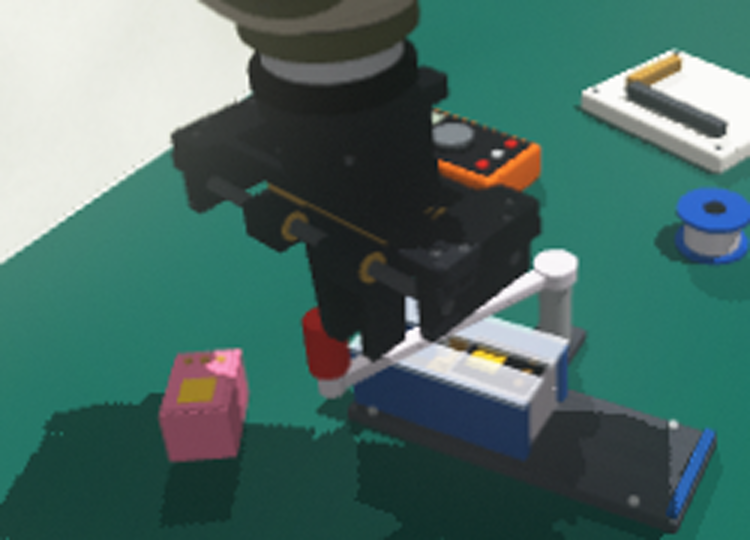

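```bash
python3 - <<'E'
from h import *
s=sense(); tcp=s['eef_pos']; R=cv2.Rodrigues(np.array(s['ee_rot']))[0]
print(tcp, s['clock'],s['finger_gap'])
for n in ['wrist','side','scene']:
    c=capture(n)
    P=cloud(c);C=c['color'].astype(int);Z=P[...,2];X=P[...,0];Y=P[...,1]
    kn=(c['range_z']>0)&(Z>.07)&(Z<.13)&(C[...,0]>90)&(C[...,1]<80)&(C[...,2]<80)&(X>.4)&(X<.66)&(Y>.2)&(Y<.4)
    q=P[kn]; print(n,len(q),q.mean(0),q.min(0),q.max(0))
    t=q[q[:,2]>.108]
    if len(t)>5: print(' top',cv2.minEnclosingCircle((t[:,:2]*1000).astype(np.float32)))
    if n=='wrist':
        print('cam in tool',R.T@(np.array(c['eye'])-tcp), R.T@R_of(c))
        pt=np.array([tcp,tcp-R[:,2]*.019]); 
        cam=(pt-np.array(c['eye']))@R_of(c); print(cv2.projectPoints(cam,np.zeros(3),np.zeros(3),K(c),np.array(c['distortion']))[0].reshape(-1,2))
    if n=='side':
        # fingers points: dark near tcp
        f=(c['range_z']>0)&(np.abs(X-tcp[0])<.06)&(np.abs(Y-tcp[1])<.06)&(Z>.073)&(Z<.12)&(C.max(2)<70)
        q=P[f]; print('finger pts',len(q),q.min(0),q.max(0), ((q-tcp)@R).min(0),((q-tcp)@R).max(0))
E
```

```text
[0.55518627 0.31656731 0.07994417] 5.3 0.01510514835449748
wrist 1924 [0.59017353 0.30895255 0.10549955] [0.57860215 0.29578625 0.07867682] [0.60203459 0.31559339 0.11478171]
 top ((590.5609741210938, 303.8885192871094), 11.88636589050293)
cam in tool [-0.00026533 -0.07728601 -0.18705952] [[ 9.99999606e-01  7.08096365e-04 -5.35020040e-04]
 [-5.16226447e-04  9.54457374e-01  2.98346869e-01]
 [ 7.21912156e-04 -2.98346476e-01  9.54457364e-01]]
[[251.10880334 219.76446933]
 [251.14138502 232.42778954]]
side 226 [0.58640734 0.31100875 0.09656217] [0.5771748  0.29886781 0.0775703 ] [0.60107875 0.31596229 0.11402905]
 top ((591.7924194335938, 307.3211975097656), 11.413360595703125)
finger pts 3 [0.59203571 0.30429658 0.08746077] [0.59855582 0.31191059 0.11162917] [ 0.03871744 -0.00583024 -0.03169273] [ 0.04341166  0.00298702 -0.00752531]
scene 98 [0.59474712 0.29756292 0.09943533] [0.5781293  0.28804539 0.07724321] [0.60353283 0.31373441 0.11382983]
 top ((592.3336791992188, 301.4898681640625), 12.337634086608887)
```

```bash
python3 - <<'E'
from h import *
s=sense(); tcp=s['eef_pos']; R=cv2.Rodrigues(np.array(s['ee_rot']))[0]
c=capture('side'); P=cloud(c);C=c['color'].astype(int)
for u,v in [(167,240),(170,255),(175,262),(180,255),(185,268),(190,262),(200,255),(205,262),(169,270),(165,265)]:
    print((u,v),C[v,u],np.round(P[v,u],4),np.round((P[v,u]-tcp)@R*1000,1))
a=c['color'][215:290,140:230,::-1]; cv2.imwrite('pics/crop3.png',cv2.resize(a,None,fx=8,fy=8,interpolation=cv2.INTER_NEAREST)[:600,:800])
c=capture('scene');a=c['color'][90:210,250:380,::-1]; cv2.imwrite('pics/crop4.png',cv2.resize(a,None,fx=5,fy=5,interpolation=cv2.INTER_NEAREST)[:600,:800])
E
```

```text
(167, 240) [27 33 32] [0.5462 0.3534 0.1923] [ -18.7  -33.7 -112.5]
(170, 255) [28 33 31] [0.5702 0.3211 0.1336] [ 12.5  -8.3 -53.7]
(175, 262) [57 53 46] [0.5635 0.3195 0.1205] [  6.4  -5.1 -40.6]
(180, 255) [28 31 31] [0.5467 0.3271 0.1459] [-11.8  -8.4 -66.1]
(185, 268) [45 47 48] [0.5369 0.3315 0.1273] [-22.4 -10.3 -47.4]
(190, 262) [31 35 36] [0.5344 0.3207 0.1315] [-22.2   0.9 -51.7]
(200, 255) [33 35 36] [0.4833 0.3704 0.1994] [ -83.8  -34.9 -119.6]
(205, 262) [72 72 76] [0.5545 0.2453 0.066 ] [15.8 69.  13.9]
(169, 270) [104  31  29] [0.5832 0.3124 0.091 ] [ 27.2  -3.1 -11.1]
(165, 265) [104  32  30] [0.5887 0.314  0.1011] [ 32.1  -6.  -21.3]
```

View pics/crop3.png

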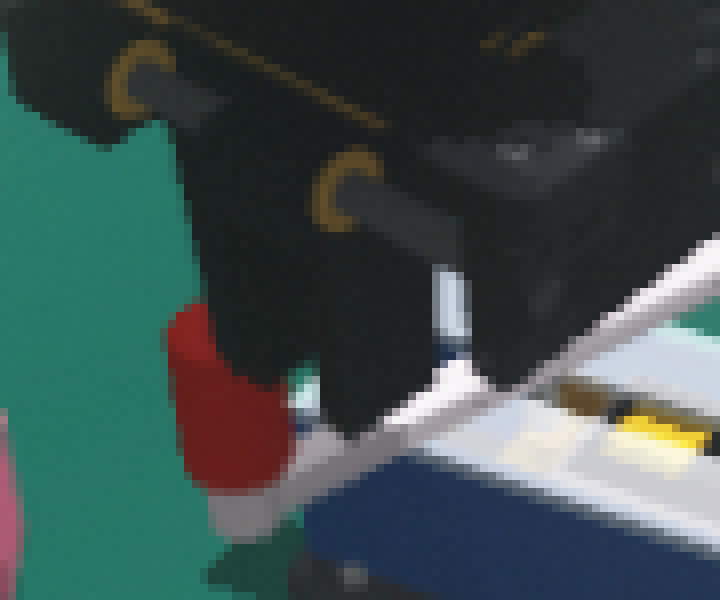

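View pics/crop4.png

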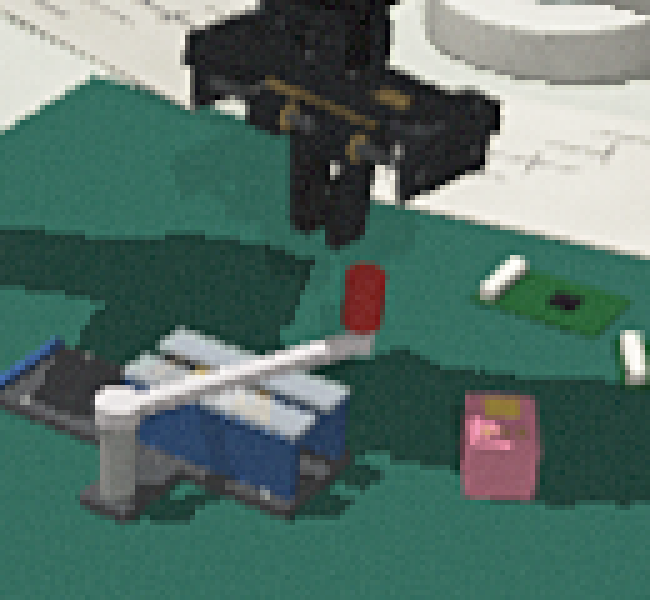

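The scene view suggests the fingertips are above the knob. I'll measure the actual tips.

```bash
python3 - <<'E'
from h import *
s=sense(); tcp=s['eef_pos']; R=cv2.Rodrigues(np.array(s['ee_rot']))[0]
print(tcp,s['joint_pos'])
for n in ['wrist','side','scene']:
    c=capture(n); P=cloud(c);C=c['color'].astype(int)
    T=(P-tcp)@R*1000
    m=(c['range_z']>0)&(C.max(2)<80)&(np.abs(T[...,0])<35)&(np.abs(T[...,1])<20)&(T[...,2]<8)&(T[...,2]>-80)
    q=T[m]; print(n,len(q),np.round(q.min(0)),np.round(q.max(0)), np.round(np.percentile(q,[5,50,95],axis=0)))
    print(np.histogram(q[:,2],bins=np.arange(-80,12,8)))
E
```

```text
[0.55609371 0.31603433 0.07976587] [ 3.33966535e-01  6.67347808e-01  1.26896046e+00 -3.83867925e-05
  1.20520133e+00  5.80547351e-01]
wrist 3110 [-23. -11. -80.] [ 25.   9. -21.] [[-20. -11. -78.]
 [ -8.  -9. -63.]
 [ 20.   0. -45.]]
(array([684, 784, 784, 524, 329,   2,   2,   1,   0,   0,   0]), array([-80, -72, -64, -56, -48, -40, -32, -24, -16,  -8,   0,   8]))
side 495 [-27. -11. -80.] [30. 12. -8.] [[-25. -11. -77.]
 [-10.  -8. -61.]
 [ 18.   5. -44.]]
(array([ 93, 105, 119, 112,  60,   3,   1,   1,   0,   1,   0]), array([-80, -72, -64, -56, -48, -40, -32, -24, -16,  -8,   0,   8]))
scene 187 [-23. -14. -79.] [33. 15. -0.] [[-18. -10. -78.]
 [ -6.   5. -61.]
 [ 23.  11. -43.]]
(array([40, 39, 35, 42, 26,  1,  0,  0,  1,  3,  0]), array([-80, -72, -64, -56, -48, -40, -32, -24, -16,  -8,   0,   8]))
```

```bash
python3 - <<'E'
from h import *
s=sense(); tcp=s['eef_pos']; R=cv2.Rodrigues(np.array(s['ee_rot']))[0]
for n in ['side','scene']:
    c=capture(n); P=cloud(c);C=c['color'].astype(int)
    T=(P-tcp)@R*1000
    m=(c['range_z']>0)&(C.max(2)<90)&(np.abs(T[...,0])<110)&(np.abs(T[...,1])<60)&(T[...,2]<-25)&(T[...,2]>-200)
    q=T[m]
    for lo,hi in [(-100,-70),(-70,-45),(-45,-25),(-25,-5),(-5,5),(5,25),(25,45),(45,70),(70,100)]:
        k=(q[:,0]>lo)&(q[:,0]<=hi); r=q[k]
        if len(r)>5: print(n,lo,hi,len(r),'zmax',np.round(np.sort(r[:,2])[-6:]),'y',np.round(np.percentile(r[:,1],[2,98])))
E
```

```text
side -100 -70 1406 zmax [-106. -105. -105. -105. -105. -105.] y [-35.  31.]
side -70 -45 460 zmax [-118. -118. -117. -117. -117. -116.] y [-30.  22.]
side -45 -25 1769 zmax [-71. -70. -69. -67. -66. -66.] y [-34.  27.]
side -25 -5 746 zmax [-43. -43. -42. -41. -40. -40.] y [-35.   6.]
side -5 5 175 zmax [-119. -119. -118. -118. -117. -117.] y [-37. -20.]
side 5 25 720 zmax [-42. -41. -41. -41. -41. -40.] y [-34.   3.]
side 25 45 200 zmax [-111. -110.  -32.  -32.  -28.  -26.] y [-34. -16.]
side 45 70 309 zmax [-118. -118. -118. -116. -116.  -32.] y [-34.   8.]
side 70 100 517 zmax [-106. -105. -105. -105. -104. -104.] y [-35.  17.]
scene -100 -70 149 zmax [-107. -107. -107. -106. -106. -105.] y [-23.  35.]
scene -70 -45 72 zmax [-121. -120. -120. -119. -116. -116.] y [-6. 34.]
scene -45 -25 113 zmax [-116. -116. -114. -114. -112. -110.] y [14. 34.]
scene -25 -5 294 zmax [-43. -42. -42. -41. -41. -39.] y [-10.  34.]
scene -5 5 58 zmax [-123. -122. -121. -121. -119. -118.] y [15. 37.]
scene 5 25 409 zmax [-44. -44. -43. -43. -41. -40.] y [-21.  34.]
scene 25 45 164 zmax [-94. -94. -93. -93. -92. -80.] y [-19.  35.]
scene 45 70 72 zmax [-119. -119. -119. -118. -115. -114.] y [-20.  30.]
scene 70 100 308 zmax [-108. -108. -108. -108. -107. -107.] y [-30.  34.]
```

All three cameras agree that the real fingertips are about 41 mm above the reported TCP. The gripper body is offset by the same amount, so the reported tool length is off along z, and x and y are fine. I'll correct for this: commanded z = true z − 0.041.

```bash
python3 - <<'E'
from plan import *
c0=dict(p=[.59,.3035,.08],psi=-26.96)
c=apply(c0,[-3.68,.41,0,0,0,-12.9,0]); json.dump(c,open(F,'w')); print(c)
go([(np.array([.5905,.3038,.085]),-27,8.8)]*5+[(np.array([.5905,.3038,.085]),-27,8.8)]*5)
go(line([.5905,.3038,.039],-27,8.8,4))
piv=np.array([.5905,.3038])-.165*np.array([np.cos(np.radians(63)),np.sin(np.radians(63))])
w=[]
n=20
for k in range(1,n+1):
    a=np.degrees(.9)*k/n*1.0; t=np.radians(63+a)
    w.append(([*(piv+.165*np.array([np.cos(t),np.sin(t)])),.039],-27+a,1.5))
go(w)
E
```

```text
{'p': [0.5553404940874811, 0.3165295299186143, 0.08], 'psi': -14.06}
[[[3.72, 0.38, -0.5, 0, 0, 12.9, 8.8], [3.72, 0.38, -0.5, 0, 0, 12.9, 8.8], [3.72, 0.38, -0.5, 0, 0, 12.9, 8.8], [3.72, 0.38, -0.5, 0, 0, 12.9, 8.8], [3.72, 0.38, -0.5, 0, 0, 12.9, 8.8]]]
[[[0.0, 0.0, -0.0, 0, 0, 0.0, 8.8], [0.0, 0.0, -0.0, 0, 0, 0.0, 8.8], [0.0, 0.0, -0.0, 0, 0, 0.0, 8.8], [0.0, 0.0, -0.0, 0, 0, 0.0, 8.8], [0.0, 0.0, -0.0, 0, 0, 0.0, 8.8]]]
end [0.5905 0.3038 0.085 ] -26.96
[[[0.0, 0.0, 1.15, 0, 0, 0.0, 8.8], [0.0, 0.0, 2.3, 0, 0, 0.0, 8.8], [0.0, 0.0, 3.45, 0, 0, 0.0, 8.8], [0.0, 0.0, 4.6, 0, 0, 0.0, 8.8], [0.0, 0.0, 4.6, 0, 0, 0.0, 8.8]]]
end [0.5905 0.3038 0.039 ] -26.96
[[[-0.74, 0.02, 0.0, 0, 0, -2.5, 1.5], [-1.48, 0.07, 0.0, 0, 0, -5.1, 1.5], [-2.22, 0.15, 0.0, 0, 0, -7.7, 1.5], [-2.95, 0.27, 0.0, 0, 0, -10.3, 1.5], [-3.68, 0.41, 0.0, 0, 0, -12.9, 1.5]]]
[[[-0.74, 0.02, 0.0, 0, 0, -2.5, 1.5], [-1.49, 0.07, 0.0, 0, 0, -5.1, 1.5], [-2.22, 0.15, 0.0, 0, 0, -7.7, 1.5], [-2.96, 0.27, 0.0, 0, 0, -10.3, 1.5], [-3.68, 0.42, 0.0, 0, 0, -12.8, 1.5]]]
[[[-0.75, 0.01, 0.0, 0, 0, -2.6, 1.5], [-1.49, 0.06, 0.0, 0, 0, -5.2, 1.5], [-2.22, 0.15, 0.0, 0, 0, -7.8, 1.5], [-2.96, 0.26, 0.0, 0, 0, -10.4, 1.5], [-3.68, 0.41, 0.0, 0, 0, -12.9, 1.5]]]
[[[-0.75, 0.02, 0.0, 0, 0, -2.6, 1.5], [-1.49, 0.07, 0.0, 0, 0, -5.2, 1.5], [-2.23, 0.15, 0.0, 0, 0, -7.8, 1.5], [-2.96, 0.27, 0.0, 0, 0, -10.3, 1.5], [-3.69, 0.42, 0.0, 0, 0, -12.9, 1.5]]]
end [0.447  0.3069 0.039 ] 24.54
```

Call:
step_arm([
  [[1.2,0.1,-0.5,0,0,4,8.8],[2.5,0.25,-0.5,0,0,8,8.8],[3.72,0.38,-0.5,0,0,12.9,8.8],[3.72,0.38,-0.5,0,0,12.9,8.8],[3.72,0.38,-0.5,0,0,12.9,8.8]],
])

```text
clock: 6.3
eef_pos: [0.5906, 0.3035, 0.0846]
ee_rot: [3.055, -0.73, -0.001]
ft_force: [-0.2, 1.0, -0.2]
finger_gap: 0.0526
```

Call:
step_arm([
  [[0,0,0,0,0,0,8.8],[0,0,0,0,0,0,8.8],[0,0,0,0,0,0,8.8],[0,0,0,0,0,0,8.8],[0,0,0,0,0,0,8.8]],
])

```text
clock: 6.8
eef_pos: [0.5908, 0.3036, 0.0848]
ee_rot: [-3.055, 0.732, -0.0]
ft_force: [0.4, 0.0, 0.6]
finger_gap: 0.0879
```

Call:
step_arm([
  [[0.0,0.0,1.15,0,0,0.0,8.8],[0.0,0.0,2.3,0,0,0.0,8.8],[0.0,0.0,3.45,0,0,0.0,8.8],[0.0,0.0,4.6,0,0,0.0,8.8],[0.0,0.0,4.6,0,0,0.0,8.8]],
])

```text
clock: 7.3
eef_pos: [0.5898, 0.3031, 0.0364]
ee_rot: [3.053, -0.732, -0.005]
ft_force: [0.2, 0.7, -0.7]
finger_gap: 0.0882
```

Call:
step_arm([
  [[0,0,0,0,0,0,1.5],[0,0,0,0,0,0,1.5],[0,0,0,0,0,0,1.5],[0,0,0,0,0,0,1.5],[0,0,0,0,0,0,1.5]],
], squeeze=35)

```text
clock: 7.8
eef_pos: [0.591, 0.3035, 0.0391]
ee_rot: [-3.055, 0.733, -0.001]
ft_force: [0.1, -0.2, 0.6]
finger_gap: 0.0504
```

Call:
step_arm([
  [[0,0,0,0,0,0,1.5],[0,0,0,0,0,0,1.5],[0,0,0,0,0,0,1.5],[0,0,0,0,0,0,1.5],[0,0,0,0,0,0,1.5]],
])

```text
clock: 8.3
eef_pos: [0.591, 0.3034, 0.0388]
ee_rot: [-3.055, 0.733, -0.0]
ft_force: [0.4, -0.8, -0.7]
finger_gap: 0.0231
```

Call:
step_arm([
  [[-0.74,0.02,0.0,0,0,-2.5,1.5],[-1.48,0.07,0.0,0,0,-5,1.5],[-2.2,0.15,0.0,0,0,-7.7,1.5],[-2.95,0.27,0.0,0,0,-10.3,1.5],[-3.68,0.41,0.0,0,0,-12.9,1.5]],
])

```text
clock: 8.8
eef_pos: [0.557, 0.3162, 0.0389]
ee_rot: [-3.118, 0.383, -0.003]
ft_force: [5.3, -1.7, -2.5]
finger_gap: 0.023
```

Call:
step_arm([
  [[-0.74,0.02,0.0,0,0,-2.5,1.5],[-1.49,0.07,0.0,0,0,-5.1,1.5],[-2.22,0.15,0.0,0,0,-7.7,1.5],[-2.96,0.27,0.0,0,0,-10.3,1.5],[-3.68,0.42,0.0,0,0,-12.8,1.5]],
])

```text
clock: 9.3
eef_pos: [0.5207, 0.3212, 0.0389]
ee_rot: [-3.141, 0.033, -0.005]
ft_force: [7.6, -0.9, -4.0]
finger_gap: 0.0228
```

Call:
step_arm([
  [[-0.75,0.01,0.0,0,0,-2.6,1.5],[-1.49,0.06,0.0,0,0,-5.2,1.5],[-2.22,0.15,0.0,0,0,-7.8,1.5],[-2.96,0.26,0.0,0,0,-10.4,1.5],[-3.68,0.41,0.0,0,0,-12.9,1.5]],
])

```text
clock: 9.8
eef_pos: [0.484, 0.318, 0.0389]
ee_rot: [-3.125, -0.32, -0.006]
ft_force: [8.9, 0.2, -5.4]
finger_gap: 0.0232
```

Call:
step_arm([
  [[-0.75,0.02,0.0,0,0,-2.6,1.5],[-1.49,0.07,0.0,0,0,-5.2,1.5],[-2.23,0.15,0.0,0,0,-7.8,1.5],[-2.96,0.27,0.0,0,0,-10.3,1.5],[-3.69,0.42,0.0,0,0,-12.9,1.5]],
])

```text
clock: 10.3
eef_pos: [0.449, 0.3068, 0.0389]
ee_rot: [-3.069, -0.669, -0.007]
ft_force: [10.3, 2.1, -8.2]
finger_gap: 0.0229
```

```bash
python3 - <<'E'
from h import *
s=sense(); print(s['eef_pos'],s['ft_force'],s['finger_gap'],s['clock'])
c=capture('side'); save(c,'side5')
P=cloud(c);C=c['color'].astype(int);Z=P[...,2]
kn=(c['range_z']>0)&(Z>.07)&(Z<.13)&(C[...,0]>90)&(C[...,1]<80)&(C[...,2]<80)&(P[...,0]>.38)&(P[...,0]<.66)&(P[...,1]>.2)&(P[...,1]<.4)
q=P[kn];print(len(q),q.mean(0),q.min(0),q.max(0))
E
```

```text
[0.44897723 0.30680585 0.03890111] [10.28060207  2.12567977 -8.22485507] 0.022941680674021952 10.3
338 [0.44545571 0.31255276 0.10168463] [0.43657895 0.29606254 0.0772597 ] [0.45897173 0.31975843 0.11460719]
```

View pics/side5.png

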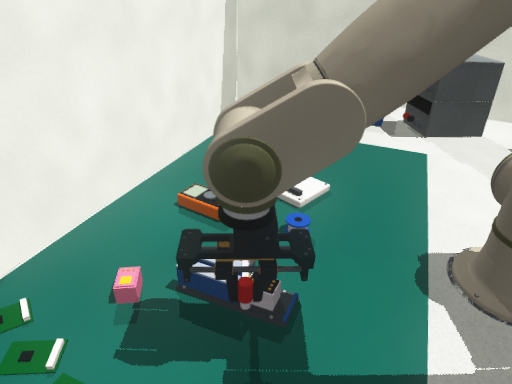

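Knob gripped at (245,290). The angle comes to about 0.888 rad. I'll push a little toward the stop, hold, then ease back.

```bash
python3 - <<'E'
from plan import *
piv=np.array([.5905,.3038])-.165*np.array([np.cos(np.radians(63)),np.sin(np.radians(63))])
def W(a):
    t=np.radians(63+a); return ([*(piv+.165*np.array([np.cos(t),np.sin(t)])),.039],-27+a,1.5)
A=np.degrees(.9)
go([W(A+.5),W(A+1),W(A+1),W(A+1),W(A+1)])
go([W(A+1-(A+1)*k/25) for k in range(1,26)])
E
```

```text
[[[-0.14, 0.0, 0.0, 0, 0, -0.5, 1.5], [-0.28, 0.0, 0.0, 0, 0, -1.0, 1.5], [-0.28, 0.0, 0.0, 0, 0, -1.0, 1.5], [-0.28, 0.0, 0.0, 0, 0, -1.0, 1.5], [-0.28, 0.0, 0.0, 0, 0, -1.0, 1.5]]]
end [0.4444 0.3057 0.039 ] 25.54
[[[0.6, 0.02, 0.0, 0, 0, 2.1, 1.5], [1.21, 0.05, 0.0, 0, 0, 4.2, 1.5], [1.81, 0.1, 0.0, 0, 0, 6.3, 1.5], [2.41, 0.18, 0.0, 0, 0, 8.4, 1.5], [3.01, 0.28, 0.0, 0, 0, 10.5, 1.5]]]
[[[0.6, 0.01, 0.0, 0, 0, 2.1, 1.5], [1.21, 0.05, 0.0, 0, 0, 4.2, 1.5], [1.81, 0.1, 0.0, 0, 0, 6.3, 1.5], [2.41, 0.18, 0.0, 0, 0, 8.4, 1.5], [3.01, 0.28, 0.0, 0, 0, 10.5, 1.5]]]
[[[0.6, 0.01, 0.0, 0, 0, 2.1, 1.5], [1.21, 0.04, 0.0, 0, 0, 4.2, 1.5], [1.81, 0.1, 0.0, 0, 0, 6.3, 1.5], [2.41, 0.18, 0.0, 0, 0, 8.4, 1.5], [3.01, 0.27, 0.0, 0, 0, 10.5, 1.5]]]
[[[0.6, 0.02, 0.0, 0, 0, 2.1, 1.5], [1.21, 0.05, 0.0, 0, 0, 4.2, 1.5], [1.81, 0.11, 0.0, 0, 0, 6.3, 1.5], [2.41, 0.18, 0.0, 0, 0, 8.4, 1.5], [3.01, 0.28, 0.0, 0, 0, 10.5, 1.5]]]
[[[0.6, 0.01, 0.0, 0, 0, 2.1, 1.5], [1.21, 0.05, 0.0, 0, 0, 4.2, 1.5], [1.81, 0.1, 0.0, 0, 0, 6.3, 1.5], [2.41, 0.18, 0.0, 0, 0, 8.4, 1.5], [3.01, 0.28, 0.0, 0, 0, 10.5, 1.5]]]
end [0.5905 0.3038 0.039 ] -26.96
```

Call:
step_arm([
  [[-0.15,0.0,0.0,0,0,-0.5,1.5],[-0.28,0.0,0.0,0,0,-1.0,1.5],[-0.28,0.0,0.0,0,0,-1.0,1.5],[-0.28,0.0,0.0,0,0,-1.0,1.5],[-0.28,0.0,0.0,0,0,-1.0,1.5]],
])

```text
clock: 10.85
eef_pos: [0.4472, 0.306, 0.0389]
ee_rot: [-3.063, -0.692, -0.009]
ft_force: [12.0, 4.4, -9.5]
finger_gap: 0.0228
```

Call:
step_arm([
  [[0.6,0.02,0.0,0,0,2.1,1.5],[1.2,0.05,0.0,0,0,4.2,1.5],[1.8,0.1,0.0,0,0,6.3,1.5],[2.4,0.18,0.0,0,0,8.4,1.5],[3.01,0.28,0.0,0,0,10.5,1.5]],
])

```text
clock: 11.35
eef_pos: [0.4751, 0.316, 0.0389]
ee_rot: [-3.115, -0.407, -0.006]
ft_force: [9.0, -0.3, -5.6]
finger_gap: 0.023
```

Call:
step_arm([
  [[0.6,0.01,0.0,0,0,2.1,1.5],[1.2,0.05,0.0,0,0,4.2,1.5],[1.8,0.1,0.0,0,0,6.3,1.5],[2.4,0.18,0.0,0,0,8.4,1.5],[3.01,0.28,0.0,0,0,10.5,1.5]],
])

```text
clock: 11.85
eef_pos: [0.5047, 0.3208, 0.0389]
ee_rot: [-3.139, -0.121, -0.005]
ft_force: [6.3, -0.6, -4.4]
finger_gap: 0.023
```

Call:
step_arm([
  [[0.6,0.01,0.0,0,0,2.1,1.5],[1.2,0.04,0.0,0,0,4.2,1.5],[1.8,0.1,0.0,0,0,6.3,1.5],[2.4,0.18,0.0,0,0,8.4,1.5],[3.01,0.27,0.0,0,0,10.5,1.5]],
])

```text
clock: 12.35
eef_pos: [0.5346, 0.3202, 0.0389]
ee_rot: [-3.137, 0.167, -0.004]
ft_force: [5.7, -1.6, -2.2]
finger_gap: 0.0231
```

Call:
step_arm([
  [[0.6,0.02,0.0,0,0,2.1,1.5],[1.2,0.05,0.0,0,0,4.2,1.5],[1.8,0.11,0.0,0,0,6.3,1.5],[2.4,0.18,0.0,0,0,8.4,1.5],[3.01,0.28,0.0,0,0,10.5,1.5]],
])

```text
clock: 12.85
eef_pos: [0.564, 0.3142, 0.0388]
ee_rot: [-3.109, 0.453, -0.003]
ft_force: [4.9, -1.6, -1.6]
finger_gap: 0.0232
```

Call:
step_arm([
  [[0.6,0.01,0.0,0,0,2.1,1.5],[1.2,0.05,0.0,0,0,4.2,1.5],[1.8,0.1,0.0,0,0,6.3,1.5],[2.4,0.18,0.0,0,0,8.4,1.5],[3.01,0.28,0.0,0,0,10.5,1.5]],
])

```text
clock: 13.35
eef_pos: [0.5916, 0.3032, 0.0388]
ee_rot: [-3.054, 0.736, -0.001]
ft_force: [-12.9, 7.2, 2.7]
finger_gap: 0.023
```

Call:
step_arm([
  [[0,0,0,0,0,0,8.8],[0,0,0,0,0,0,8.8],[0,0,0,0,0,0,8.8],[0,0,0,0,0,0,8.8],[0,0,0,0,0,0,8.8]],
])

```text
clock: 13.85
eef_pos: [0.5908, 0.3036, 0.0389]
ee_rot: [3.055, -0.732, 0.0]
ft_force: [1.1, -0.8, -0.0]
finger_gap: 0.0608
```

Call:
step_arm([
  [[0,0,-1.8,0,0,0,8.8],[0,0,-3.6,0,0,0,8.8],[0,0,-5.4,0,0,0,8.8],[0,0,-7.2,0,0,0,8.8],[0,0,-9.1,0,0,0,8.8]],
])

```text
clock: 14.35
eef_pos: [0.5907, 0.3035, 0.1305]
ee_rot: [3.055, -0.732, -0.0]
ft_force: [0.2, -0.2, -0.6]
finger_gap: 0.0883
```

```bash
python3 - <<'E'
from plan import *
c=load(); c['p'][2]+=.091; json.dump(c,open(F,'w'))
go(line([.4456,.2385,.13],-91.2,8.8,10))
from h import *
c=capture('side'); save(c,'side6')
P=cloud(c);C=c['color'].astype(int);X,Y,Z=P[...,0],P[...,1],P[...,2];m=c['range_z']>0
kn=m&(Z>.07)&(Z<.12)&(C[...,0]>90)&(C[...,1]<80)&(C[...,2]<80)&(X>.38)&(X<.66)&(Y>.2)&(Y<.4)
q=P[kn];print('knob',len(q),q.mean(0),q.min(0),q.max(0))
t=m&(X>.36)&(X<.5)&(Y>.18)&(Y<.3)&(Z>.046)&(Z<.054)
q=P[t];print(len(q),np.median(q[:,2]),cv2.minAreaRect((q[:,:2]*1000).astype(np.float32)))
print([(d['location'],d['confidence']) for d in find_in('side','module')])
E
```

```text
[[[-1.0, 1.24, -0.0, 0, 0, 6.4, 8.8], [-1.99, 2.48, -0.0, 0, 0, 12.8, 8.8], [-2.99, 3.72, -0.0, 0, 0, 19.3, 8.8], [-3.98, 4.96, -0.0, 0, 0, 25.7, 8.8], [-4.98, 6.2, -0.0, 0, 0, 32.1, 8.8]]]
[[[-0.18, 1.57, -0.0, 0, 0, 6.4, 8.8], [-0.37, 3.15, -0.0, 0, 0, 12.9, 8.8], [-0.55, 4.73, -0.0, 0, 0, 19.3, 8.8], [-0.74, 6.31, -0.0, 0, 0, 25.7, 8.8], [-0.92, 7.89, -0.0, 0, 0, 32.1, 8.8]]]
end [0.4456 0.2385 0.13  ] -91.16
knob 312 [0.58577793 0.3088306  0.10054603] [0.5769265  0.29323091 0.07661318] [0.60061555 0.31634096 0.11446684]
592 0.05036967980786225 ((458.0623779296875, 240.19517517089844), (60.624534606933594, 81.79141235351562), 87.85774230957031)
[([120.9, 285.4], 0.72), ([263.1, 290.2], 0.58)]
```

View pics/side6.png

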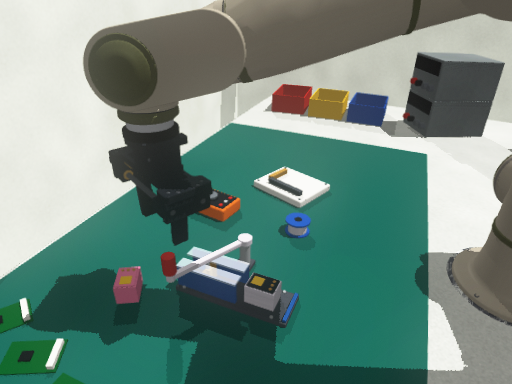

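The lever is back at rest (knob at (169,264)) and the module is out on the apron at (263,290). I'll refine its pose while moving over it.

```bash
python3 - <<'E'
from h import *
for n in ['side','scene']:
    c=capture(n)
    P=cloud(c);C=c['color'].astype(int);X,Y,Z=P[...,0],P[...,1],P[...,2];m=c['range_z']>0
    t=m&(X>.38)&(X<.481)&(Y>.19)&(Y<.29)&(Z>.045)&(Z<.055)
    q=P[t]
    if len(q)>10: print(n,len(q),np.median(q[:,2]),cv2.minAreaRect((q[:,:2]*1000).astype(np.float32)), q.min(0),q.max(0))
E
```

```text
side 567 0.05037991547215798 ((445.3638610839844, 237.2142333984375), (41.890865325927734, 56.895965576171875), 89.3615493774414) [0.41672445 0.2162511  0.04504295] [0.4739858  0.25830101 0.05315875]
scene 130 0.04895256594421171 ((447.00390625, 235.8877410888672), (39.60353469848633, 59.11822509765625), 86.98210906982422) [0.41769729 0.21547399 0.04503934] [0.47668023 0.25680781 0.05379516]
```

Call:
step_arm([
  [[-1.0,1.24,0,0,0,6.4,8.8],[-2,2.5,0,0,0,12.8,8.8],[-3,3.7,0,0,0,19.3,8.8],[-4,5,0,0,0,25.7,8.8],[-4.98,6.2,0,0,0,32.1,8.8]],
])

```text
clock: 15.05
eef_pos: [0.5171, 0.2703, 0.1283]
ee_rot: [2.728, -1.554, -0.002]
ft_force: [1.2, 0.5, -0.7]
finger_gap: 0.0878
```

Call:
step_arm([
  [[-0.2,1.6,0,0,0,6.4,8.8],[-0.4,3.15,0,0,0,12.9,8.8],[-0.55,4.7,0,0,0,19.3,8.8],[-0.74,6.3,0,0,0,25.7,8.8],[-0.92,7.89,0,0,0,32.1,8.8]],
])

```text
clock: 15.55
eef_pos: [0.4447, 0.2377, 0.1285]
ee_rot: [2.192, -2.248, -0.002]
ft_force: [0.6, -0.3, -0.1]
finger_gap: 0.0881
```

```bash
python3 - <<'E'
from h import *
s=sense();print(s['eef_pos'],s['ee_rot'])
for n in ['wrist']:
    c=capture(n);save(c,'wrist7')
    P=cloud(c);C=c['color'].astype(int);X,Y,Z=P[...,0],P[...,1],P[...,2];m=c['range_z']>0
    t=m&(X>.38)&(X<.481)&(Y>.19)&(Y<.29)&(Z>.045)&(Z<.054)
    q=P[t]
    if len(q)>10: print(n,len(q),np.median(q[:,2]),cv2.minAreaRect((q[:,:2]*1000).astype(np.float32)), q.min(0),q.max(0))
E
```

```text
[0.44472714 0.23767285 0.1285108 ] [ 2.19214850e+00 -2.24763598e+00 -1.60690320e-03]
wrist 2875 0.05114785621299839 ((445.36334228515625, 236.7227783203125), (40.03956985473633, 56.17606735229492), 89.00981903076172) [0.41698212 0.21632746 0.0452619 ] [0.47367391 0.25681986 0.05385585]
```

View pics/wrist7.png

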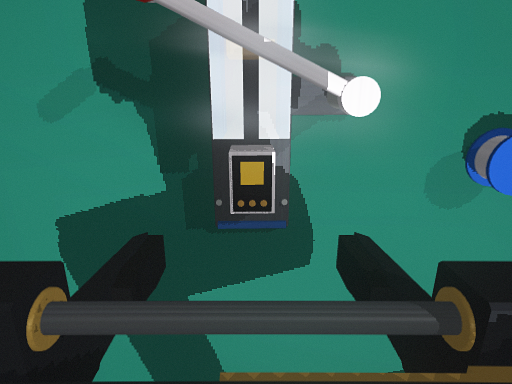

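```bash
python3 - <<'E'
from plan import *
go(line([.4456,.2372,-.0125],-91,8.8,10))
E
```

```text
[[[0.01, -0.0, 1.42, 0, 0, -0.0, 8.8], [0.03, -0.0, 2.85, 0, 0, -0.0, 8.8], [0.04, -0.0, 4.28, 0, 0, -0.0, 8.8], [0.05, -0.0, 5.7, 0, 0, -0.1, 8.8], [0.06, -0.0, 7.13, 0, 0, -0.1, 8.8]]]
[[[0.02, -0.0, 1.42, 0, 0, 0.0, 8.8], [0.03, -0.0, 2.85, 0, 0, -0.0, 8.8], [0.04, -0.0, 4.27, 0, 0, -0.0, 8.8], [0.05, -0.0, 5.7, 0, 0, -0.0, 8.8], [0.07, -0.0, 7.12, 0, 0, -0.1, 8.8]]]
end [ 0.4456  0.2372 -0.0125] -90.96
```

Call:
step_arm([
  [[0,0,1.4,0,0,0,8.8],[0,0,2.85,0,0,0,8.8],[0.05,0,4.3,0,0,0,8.8],[0.05,0,5.7,0,0,-0.1,8.8],[0.06,0,7.13,0,0,-0.1,8.8]],
])

```text
clock: 16.1
eef_pos: [0.4458, 0.2375, 0.057]
ee_rot: [2.202, -2.239, -0.001]
ft_force: [0.8, 0.3, 0.5]
finger_gap: 0.0879
```

Call:
step_arm([
  [[0,0,2.2,0,0,0,8.8],[0.05,0,4.2,0,0,0,8.8],[0.07,0,5.8,0,0,0,8.8],[0.07,0,6.8,0,0,-0.1,8.8],[0.07,0,7.12,0,0,-0.1,8.8]],
])

```text
clock: 16.6
eef_pos: [0.4453, 0.2367, -0.014]
ee_rot: [2.203, -2.237, -0.002]
ft_force: [0.0, -0.5, 0.1]
finger_gap: 0.0885
```

```bash
python3 - <<'E'
from h import *
s=sense();print(s['eef_pos'],s['ee_rot'],s['ft_force'])
tcp=s['eef_pos']; R=cv2.Rodrigues(np.array(s['ee_rot']))[0]
for n in ['side','scene']:
    c=capture(n);P=cloud(c);C=c['color'].astype(int)
    T=(P-tcp)@R*1000
    m=(c['range_z']>0)&(C.max(2)<60)&(np.abs(T[...,0])<65)&(np.abs(T[...,0])>42)&(np.abs(T[...,1])<14)&(T[...,2]<-35)&(T[...,2]>-80)
    for sg in (-1,1):
        q=T[m&(np.sign(T[...,0])==sg)]; print(n,sg,len(q),np.round(np.sort(q[:,2])[-8:],1))
    if n=='side': save(c,'side8')
E
```

```text
[ 0.44534952  0.2367404  -0.01400685] [ 2.20252701e+00 -2.23740139e+00 -1.81252591e-03] [ 0.01253499 -0.5435046   0.07663086]
side -1 160 [-46.6 -46.2 -45.9 -45.5 -45.  -44.7 -43.7 -42.5]
side 1 88 [-43.5 -43.5 -42.5 -42.5 -42.1 -42.  -42.  -40.5]
scene -1 77 [-47.3 -47.1 -47.  -46.6 -46.  -45.5 -44.1 -40.7]
scene 1 79 [-46.  -45.1 -43.9 -43.7 -42.5 -42.4 -40.6 -40.5]
```

View pics/side8.png

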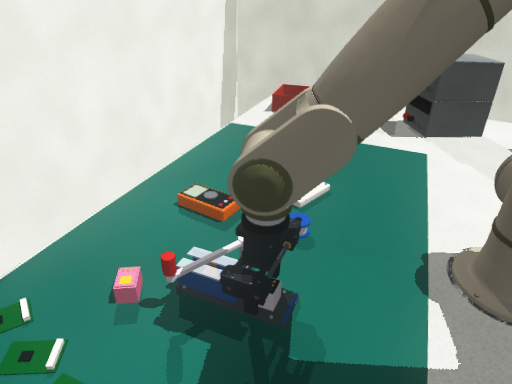

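The fingers straddle the module at (262,293). Closing.

Call:
step_arm([
  [[0,0,0,0,0,0,3],[0,0,0,0,0,0,3],[0,0,0,0,0,0,3],[0,0,0,0,0,0,3],[0,0,0,0,0,0,3]],
], squeeze=40)

```text
clock: 17.2
eef_pos: [0.4461, 0.2369, -0.0125]
ee_rot: [-2.202, 2.24, -0.0]
ft_force: [-0.0, -0.6, -0.3]
finger_gap: 0.0498
```

Call:
step_arm([
  [[0,0,0,0,0,0,3],[0,0,0,0,0,0,3],[0,0,0,0,0,0,3],[0,0,0,0,0,0,3],[0,0,0,0,0,0,3]],
])

```text
clock: 17.7
eef_pos: [0.446, 0.2368, -0.0126]
ee_rot: [2.203, -2.24, 0.0]
ft_force: [-0.8, -0.8, 1.8]
finger_gap: 0.0395
```

```bash
python3 - <<'E'
from plan import *
import math
from station import sense
s=sense(); print(s['eef_pos'],s['finger_gap'],s['ft_force'])
go(line([.4456,.2372,.068],-91,3,5))
# transit with module offset: aim 15mm short of both fences
ex=np.array([math.cos(math.radians(-21.3)),math.sin(math.radians(-21.3))]); ey=np.array([-ex[1],ex[0]])
corner=np.array([.5849,-.1821]); seat=corner-.028*ex-.020*ey; pre=seat-.012*ex-.012*ey
print(seat,pre)
go(line([*pre,.068],-111.3,3,20))
E
```

```text
[ 0.4459666   0.23683406 -0.01263884] 0.039517041716073904 [-0.79967053 -0.83361222  1.76046436]
[[[-0.0, -0.0, -1.61, 0, 0, 0.0, 3], [-0.0, -0.0, -3.22, 0, 0, 0.0, 3], [-0.0, -0.0, -4.83, 0, 0, 0.0, 3], [-0.0, -0.0, -6.44, 0, 0, 0.0, 3], [-0.0, -0.0, -8.05, 0, 0, 0.0, 3]]]
end [0.4456 0.2372 0.068 ] -90.96
[ 0.55154762 -0.19056279] [ 0.53600831 -0.19738407]
[[[2.16, -0.49, -0.0, 0, 0, 1.0, 3], [4.33, -0.98, -0.0, 0, 0, 2.0, 3], [6.49, -1.47, -0.0, 0, 0, 3.1, 3], [8.66, -1.95, -0.0, 0, 0, 4.1, 3], [10.82, -2.44, -0.0, 0, 0, 5.1, 3]]]
[[[2.12, -0.68, -0.0, 0, 0, 1.0, 3], [4.23, -1.36, -0.0, 0, 0, 2.0, 3], [6.34, -2.04, -0.0, 0, 0, 3.0, 3], [8.46, -2.72, -0.0, 0, 0, 4.1, 3], [10.57, -3.4, -0.0, 0, 0, 5.1, 3]]]
[[[2.04, -0.86, -0.0, 0, 0, 1.0, 3], [4.09, -1.73, -0.0, 0, 0, 2.0, 3], [6.13, -2.59, -0.0, 0, 0, 3.0, 3], [8.17, -3.45, -0.0, 0, 0, 4.0, 3], [10.22, -4.32, -0.0, 0, 0, 5.1, 3]]]
[[[1.96, -1.04, -0.0, 0, 0, 1.0, 3], [3.92, -2.08, -0.0, 0, 0, 2.0, 3], [5.88, -3.13, -0.0, 0, 0, 3.0, 3], [7.84, -4.17, -0.0, 0, 0, 4.0, 3], [9.79, -5.21, -0.0, 0, 0, 5.0, 3]]]
end [ 0.536  -0.1973  0.068 ] -111.26
```

Call:
step_arm([
  [[0,0,-1.6,0,0,0,3],[0,0,-3.2,0,0,0,3],[0,0,-4.8,0,0,0,3],[0,0,-6.4,0,0,0,3],[0,0,-8.05,0,0,0,3]],
])

```text
clock: 18.2
eef_pos: [0.4456, 0.2368, 0.0681]
ee_rot: [2.202, -2.24, -0.001]
ft_force: [0.4, -0.5, -2.2]
finger_gap: 0.0397
```

Call:
step_arm([
  [[2.1,-0.5,0,0,0,1.0,3],[4.3,-1,0,0,0,2.0,3],[6.5,-1.5,0,0,0,3.1,3],[8.65,-1.95,0,0,0,4.1,3],[10.82,-2.44,0,0,0,5.1,3]],
])

```text
clock: 18.7
eef_pos: [0.4684, 0.1274, 0.0676]
ee_rot: [2.1, -2.336, -0.001]
ft_force: [0.1, -0.0, -1.6]
finger_gap: 0.0397
```

Call:
step_arm([
  [[2.1,-0.7,0,0,0,1.0,3],[4.2,-1.35,0,0,0,2.0,3],[6.35,-2.05,0,0,0,3.0,3],[8.45,-2.7,0,0,0,4.1,3],[10.57,-3.4,0,0,0,5.1,3]],
])

```text
clock: 19.2
eef_pos: [0.491, 0.0187, 0.0675]
ee_rot: [1.994, -2.428, -0.001]
ft_force: [0.0, 0.1, -2.2]
finger_gap: 0.0398
```

Call:
step_arm([
  [[2.05,-0.85,0,0,0,1.0,3],[4.1,-1.75,0,0,0,2.0,3],[6.15,-2.6,0,0,0,3.0,3],[8.15,-3.45,0,0,0,4.0,3],[10.22,-4.32,0,0,0,5.1,3]],
])

```text
clock: 19.7
eef_pos: [0.5136, -0.0898, 0.0675]
ee_rot: [1.884, -2.514, -0.001]
ft_force: [0.3, 0.7, -1.8]
finger_gap: 0.0399
```

Call:
step_arm([
  [[1.95,-1.05,0,0,0,1.0,3],[3.9,-2.1,0,0,0,2.0,3],[6.2,-3.3,0,0,0,3.0,3],[8.2,-4.35,0,0,0,4.0,3],[9.79,-5.21,0,0,0,5.0,3]],
])

```text
clock: 20.2
eef_pos: [0.5362, -0.1988, 0.0673]
ee_rot: [1.771, -2.594, -0.001]
ft_force: [-0.0, 0.4, -1.6]
finger_gap: 0.0393
```

```bash
python3 - <<'E'
from h import *
s=sense();print(s['clock'],s['eef_pos'],s['ee_rot'],s['ft_force'],s['finger_gap'])
for n in ['side','scene','wrist']:
    c=capture(n);save(c,n+'9');P=cloud(c);C=c['color'].astype(int);X,Y,Z=P[...,0],P[...,1],P[...,2]; m=c['range_z']>0
    t=m&(abs(X-.55)<.15)&(abs(Y+.2)<.15)
    for nm,k in [('dark',t&(Z>.030)&(Z<.038)&(C.max(2)<110)),('brass',t&(Z>.030)&(Z<.038)&(C[...,0]>C[...,2]+30)),('plate',t&(Z>.015)&(Z<.025)&(C.min(2)>100))]:
        k=cv2.morphologyEx(k.astype(np.uint8),cv2.MORPH_OPEN,np.ones((2,2)))>0
        q=P[k]
        if len(q)>10: print(n,nm,len(q),np.median(q[:,2]),cv2.minAreaRect((q[:,:2]*1000).astype(np.float32)))
E
```

```text
20.2 [ 0.53624022 -0.19876995  0.06734595] [ 1.77141296e+00 -2.59418840e+00 -1.03426828e-03] [-0.03976511  0.36469945 -1.61214802] 0.03934586882678192
side dark 115 0.033888967007705384 ((398.71002197265625, 231.83998107910156), (81.02725982666016, 921.3604736328125), 19.413944244384766)
side brass 62 0.03420321080006797 ((446.4064025878906, 213.50558471679688), (47.085227966308594, 986.5348510742188), 16.493064880371094)
side plate 1118 0.021672650148174794 ((463.2967529296875, 204.16424560546875), (210.32923889160156, 994.7555541992188), 8.737850189208984)
scene dark 145 0.03312995823372811 ((568.796630859375, -190.08612060546875), (54.29463577270508, 112.6184310913086), 25.01757049560547)
scene brass 156 0.03217463743944088 ((821.1339111328125, -461.6611328125), (217.92648315429688, 829.3851318359375), 30.988826751708984)
scene plate 2228 0.01942810770464709 ((821.337890625, -415.87261962890625), (178.35476684570312, 906.1561279296875), 52.75783920288086)
wrist dark 2446 0.03524714812826896 ((568.4313354492188, -188.5472412109375), (49.422698974609375, 105.56352996826172), 26.486337661743164)
wrist brass 2072 0.03522838016754416 ((586.9663696289062, -224.80221557617188), (71.93099212646484, 41.68889617919922), 68.9600601196289)
wrist plate 18944 0.02122220745577323 ((521.6813354492188, -201.03370666503906), (144.30682373046875, 180.5598907470703), 68.62725067138672)
```

View pics/wrist9.png

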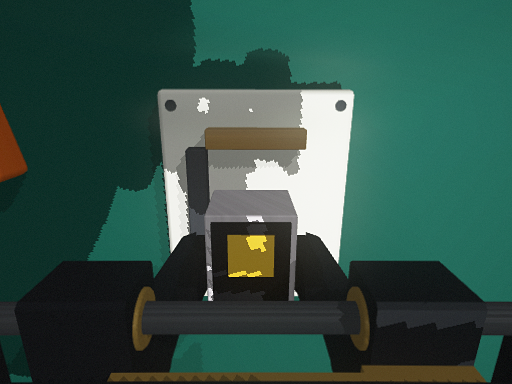

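View pics/scene9.png

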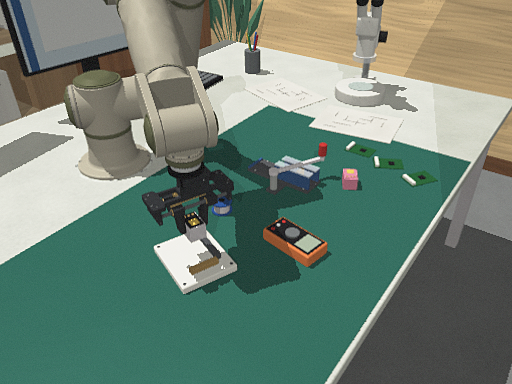

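```bash
python3 - <<'E'
from h import *
import math
s=sense();print(s['eef_pos'])
for yaw in (-21.3,):
    ex=np.array([math.cos(math.radians(yaw)),math.sin(math.radians(yaw))]); ey=np.array([-ex[1],ex[0]])
c=capture('wrist');P=cloud(c);C=c['color'].astype(int);Z=P[...,2]; m=c['range_z']>0
S=np.stack([P[...,:2]@ex,P[...,:2]@ey],-1)*1000
tc=np.array([s['eef_pos'][:2]@ex,s['eef_pos'][:2]@ey])*1000; print('tcp st',tc)
b=m&(C[...,0]>C[...,2]+25)&(abs(S[...,0]-618)<25)&(abs(S[...,1]-5)<60)&(Z>.024)
b[:115]=0;b[160:]=0
for lo,hi in [(.024,.028),(.028,.032),(.032,.034),(.034,.037)]:
    q=S[b&(Z>lo)&(Z<hi)]
    if len(q)>10: print('brass z',lo,hi,len(q),np.percentile(q,[1,5,50,95,99],axis=0).round(1).tolist())
# straight fit of inner edge: min x per column of y
q=S[b&(Z>.0325)]; 
for y in range(-30,45,10):
    k=q[abs(q[:,1]-y)<5]; 
    if len(k)>5: print('  y',y,'xmin',np.percentile(k[:,0],3).round(1),'xmax',np.percentile(k[:,0],97).round(1))
d=m&(C.max(2)<80)&(abs(S[...,1]-50)<20)&(Z>.024)&(Z<.042); d[:140]=0; d[215:]=0; d[:,:180]=0;d[:,230:]=0
for lo,hi in [(.024,.028),(.028,.032),(.032,.034),(.034,.038)]:
    q=S[d&(Z>lo)&(Z<hi)]
    if len(q)>10: print('dark z',lo,hi,len(q),np.percentile(q,[1,5,50,95,99],axis=0).round(1).tolist())
q=S[d&(Z>.0325)]
for x in range(520,620,10):
    k=q[abs(q[:,0]-x)<5]
    if len(k)>5: print('  x',x,'ymin',np.percentile(k[:,1],3).round(1),'ymax',np.percentile(k[:,1],97).round(1))
# module top
t=m&(Z>.115)&(Z<.14)&(abs(S[...,0]-tc[0])<45)&(abs(S[...,1]-tc[1])<24)
t[:200]=0
q=S[t]; print('top',np.median(Z[t]),q.min(0),q.max(0))
E
```

```text
[ 0.53603059 -0.19797942  0.06725132]
tcp st [571.33126692  10.25808563]
brass z 0.024 0.028 23 [[624.5, -27.8], [624.5, -27.2], [624.6, -15.4], [624.6, 27.1], [624.9, 30.1]]
brass z 0.028 0.032 76 [[624.6, -25.3], [624.6, -20.4], [624.7, 13.0], [624.8, 37.1], [624.9, 39.2]]
brass z 0.032 0.034 104 [[610.7, -29.1], [610.9, -28.0], [619.8, 5.1], [624.6, 35.9], [624.6, 40.0]]
brass z 0.034 0.037 2002 [[611.0, -28.3], [611.7, -25.3], [618.0, 5.8], [624.1, 36.8], [624.7, 39.5]]
  y -30 xmin 611.8 xmax 624.5
  y -20 xmin 611.1 xmax 624.6
  y -10 xmin 611.1 xmax 624.6
  y 0 xmin 611.1 xmax 624.6
  y 10 xmin 611.1 xmax 624.6
  y 20 xmin 611.1 xmax 624.6
  y 30 xmin 611.1 xmax 624.7
  y 40 xmin 611.0 xmax 624.6
dark z 0.024 0.028 54 [[570.9, 40.6], [572.7, 40.6], [596.5, 40.8], [610.9, 51.0], [611.0, 52.6]]
dark z 0.028 0.032 55 [[573.3, 40.5], [575.9, 40.6], [600.6, 40.8], [610.9, 51.7], [611.0, 53.4]]
dark z 0.032 0.034 73 [[564.3, 40.6], [568.1, 40.6], [593.0, 44.7], [610.8, 53.9], [610.9, 54.9]]
dark z 0.034 0.038 1197 [[563.5, 40.7], [566.4, 41.3], [588.7, 47.5], [608.6, 53.8], [610.3, 54.5]]
  x 560 ymin 43.8 ymax 54.1
  x 570 ymin 41.2 ymax 54.2
  x 580 ymin 41.0 ymax 54.3
  x 590 ymin 40.8 ymax 54.0
  x 600 ymin 40.8 ymax 54.1
  x 610 ymin 40.8 ymax 54.1
top 0.13093948733907962 [556.52403649 -13.71944158] [599.36441479  34.24075659]
```

Wrist picture: the module is centred at (252,250), the brass fence is at (255,139), and the dark fence is at (197,180). The gaps to seating are about 11.5 mm in stage x and 10.3 mm in stage y. Lowering.

Call:
step_arm([
  [[0,0,2,0,0,0,3],[0,0,3.8,0,0,0,3],[0,0,5.3,0,0,0,3],[0,0,6.1,0,0,0,3],[0,0,6.5,0,0,0,3]],
])

```text
clock: 20.9
eef_pos: [0.5361, -0.1968, 0.0023]
ee_rot: [1.774, -2.592, -0.002]
ft_force: [0.1, -0.2, -1.6]
finger_gap: 0.0395
```

Call:
step_arm([
  [[0,0,0,0,0,0,3],[0,0,0.1,0,0,0,3],[0,0,0.2,0,0,0,3],[0,0,0.3,0,0,0,3],[0,0,0.4,0,0,0,3]],
])

```text
clock: 21.4
eef_pos: [0.5364, -0.1977, -0.0011]
ee_rot: [-1.773, 2.593, -0.0]
ft_force: [0.1, 0.5, -2.3]
finger_gap: 0.0398
```

Expected contact is near z ≈ −0.0027.

Call:
step_arm([
  [[0,0,0.05,0,0,0,3],[0,0,0.1,0,0,0,3],[0,0,0.15,0,0,0,3],[0,0,0.2,0,0,0,3],[0,0,0.2,0,0,0,3]],
])

```text
clock: 21.9
eef_pos: [0.5365, -0.1977, -0.0026]
ee_rot: [-1.773, 2.593, -0.001]
ft_force: [-1.9, 0.7, 5.1]
finger_gap: 0.0397
```

```bash
python3 -c "
from station import sense
for _ in range(1):
  s=sense(); print(s['eef_pos'],s['ft_force'])"
```

```text
[ 0.53651645 -0.19774899 -0.00261263] [-1.92431442  0.73346863  5.07298387]
```

Contact with the plate: fz +5 N. Slide toward the dark fence (stage +y = tool −x).

Call:
step_arm([
  [[-0.2,0,0,0,0,0,3],[-0.4,0,0,0,0,0,3],[-0.6,0,0,0,0,0,3],[-0.8,0,0,0,0,0,3],[-0.9,0,0,0,0,0,3]],
])

```text
clock: 22.4
eef_pos: [0.5402, -0.1896, -0.0026]
ee_rot: [-1.773, 2.593, -0.003]
ft_force: [-1.3, -1.8, 5.6]
finger_gap: 0.0395
```

Call:
step_arm([
  [[-0.05,0,0,0,0,0,3],[-0.1,0,0,0,0,0,3],[-0.15,0,0,0,0,0,3],[-0.2,0,0,0,0,0,3],[-0.2,0,0,0,0,0,3]],
])

```text
clock: 22.9
eef_pos: [0.5406, -0.1885, -0.0026]
ee_rot: [1.773, -2.593, 0.003]
ft_force: [-2.9, -4.8, 5.5]
finger_gap: 0.0397
```

```bash
cat > st.py <<'E'
from station import sense
import numpy as np, math
ex=np.array([math.cos(math.radians(-21.3)),math.sin(math.radians(-21.3))]); ey=np.array([-ex[1],ex[0]])
s=sense(); p=s['eef_pos']; f=s['ft_force']
print('t',s['clock'],'stage xy mm',round(p[:2]@ex*1000,2),round(p[:2]@ey*1000,2),'z',round(p[2]*1000,2),'F st',round(f[:2]@ex,2),round(f[:2]@ey,2),'fz',round(f[2],2),'gap',s['finger_gap'],'tq',np.round(s['wrist_torque'],2),'rot',np.round(s['ee_rot'],4))
E
python3 st.py
```

```text
t 22.9 stage xy mm 572.15 20.79 z -2.62 F st -0.94 -5.47 fz 5.53 gap 0.039723461090709476 tq [-0.83  0.63 -0.18] rot [ 1.773  -2.5929  0.0035]
```

Dark fence contacted as predicted (y = 20.8 mm, −5.5 N). Now toward the brass fence (tool −y).

Call:
step_arm([
  [[0,-0.25,0,0,0,0,3],[0,-0.5,0,0,0,0,3],[0,-0.75,0,0,0,0,3],[0,-0.9,0,0,0,0,3],[0,-1.0,0,0,0,0,3]],
])

```text
clock: 23.4
eef_pos: [0.5491, -0.1918, -0.0026]
ee_rot: [1.772, -2.592, 0.0]
ft_force: [-7.6, -4.3, 9.9]
finger_gap: 0.0403
```

Call:
step_arm([
  [[-0.03,-0.05,0,0,0,0,3],[-0.06,-0.1,0,0,0,0,3],[-0.1,-0.15,0,0,0,0,3],[-0.1,-0.2,0,0,0,0,3],[-0.1,-0.2,0,0,0,0,3]],
])

```text
clock: 23.9
eef_pos: [0.5507, -0.1924, -0.0026]
ee_rot: [1.772, -2.59, 0.001]
ft_force: [-11.4, -9.1, 10.1]
finger_gap: 0.0399
```

```bash
python3 st.py
```

```text
t 23.9 stage xy mm 583.0 20.78 z -2.62 F st -7.34 -12.58 fz 10.12 gap 0.039936246168779575 tq [-1.35  2.06 -0.11] rot [ 1.7715e+00 -2.5905e+00  6.0000e-04]
```

Call:
step_arm([
  [[0,-0.05,0,0,0,0,3],[0,-0.1,0,0,0,0,3],[0,-0.15,0,0,0,0,3],[0,-0.2,0,0,0,0,3],[0,-0.2,0,0,0,0,3]],
])

```text
clock: 24.4
eef_pos: [0.5511, -0.1926, -0.0026]
ee_rot: [1.77, -2.589, -0.005]
ft_force: [-19.9, -5.4, 16.7]
finger_gap: 0.0399
```

```bash
python3 st.py
```

```text
t 24.4 stage xy mm 583.43 20.79 z -2.59 F st -16.59 -12.3 fz 16.65 gap 0.03992099342604684 tq [-0.96  3.28 -0.18] rot [ 1.7704 -2.5887 -0.0045]
```

```bash
python3 - <<'E'
from h import *
import math
exec(open('st.py').read())
c=capture('wrist');save(c,'wrist10');P=cloud(c);C=c['color'].astype(int);Z=P[...,2]; m=c['range_z']>0
S=np.stack([P[...,:2]@ex*1000,P[...,:2]@ey*1000,Z*1000],-1)
t=m&(Z>.054)&(Z<.068)&(abs(S[...,0]-583)<34)&(abs(S[...,1]-20.6)<24); t[:200]=0
q=S[t]; A=np.c_[q[:,0]-583,q[:,1]-20.6,np.ones(len(q))]; co=np.linalg.lstsq(A,q[:,2],rcond=None)[0]
r=q[:,2]-A@co; k=abs(r)<1; co=np.linalg.lstsq(A[k],q[k,2],rcond=None)[0]; print('plane slope x,y,z',co, len(q),k.sum()); print(q[k].min(0),q[k].max(0),cv2.minAreaRect(q[k][:,:2].astype(np.float32)))
for n in ['side','scene']:
    c2=capture(n);save(c2,n+'10')
a=cv2.imread('pics/scene10.png')[170:310,120:270]; cv2.imwrite('pics/crop10.png',cv2.resize(a,None,fx=4,fy=4,interpolation=cv2.INTER_CUBIC))
c2=capture('side');P=cloud(c2);C=c2['color'].astype(int)
kn=(c2['range_z']>0)&(P[...,2]>.07)&(P[...,2]<.12)&(C[...,0]>90)&(C[...,1]<80)&(C[...,2]<80)&(P[...,0]>.38)&(P[...,0]<.66)&(P[...,1]>.2)&(P[...,1]<.4)
q=P[kn];print('knob',len(q),q.mean(0),q.min(0),q.max(0))
E
python3 st.py
```

```text
t 24.4 stage xy mm 583.43 20.79 z -2.59 F st -16.59 -12.3 fz 16.65 gap 0.03992099342604684 tq [-0.96  3.28 -0.18] rot [ 1.7704 -2.5887 -0.0045]
plane slope x,y,z [-3.62092508e-02 -2.48283364e-03  6.13592632e+01] 8734 4846
[570.41349453  -3.28073997  59.00097894] [611.40057515  44.33646629  62.6975981 ] ((590.9420166015625, 20.52163314819336), (40.94434356689453, 47.61840057373047), 0.2277880609035492)
knob 313 [0.58562208 0.30856592 0.100675  ] [0.57734324 0.29341069 0.07763817] [0.60143372 0.31627617 0.11369056]
t 24.6 stage xy mm 583.45 20.8 z -2.57 F st -15.82 -13.55 fz 16.25 gap 0.039900139660274954 tq [-0.98  3.26 -0.15] rot [ 1.7705 -2.5887 -0.0043]
```

View pics/wrist10.png

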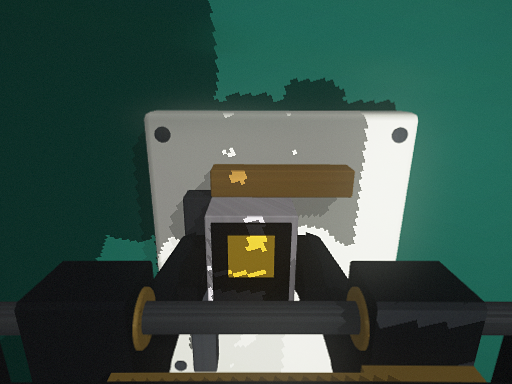

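View pics/crop10.png

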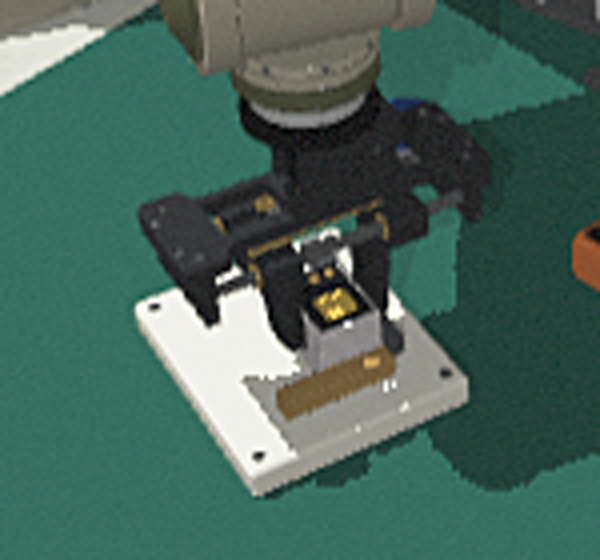

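```bash
cat > tilt.py <<'E'
from h import *
exec(open('st.py').read())
R=cv2.Rodrigues(np.array(s['ee_rot']))[0]; z=R[:,2]; x=R[:,0]
print('tool z in stage',z[:2]@ex,z[:2]@ey,'psi',np.degrees(np.arctan2(x[1],x[0])))
c=capture('wrist');P=cloud(c);Z=P[...,2]; m=c['range_z']>0;C=c['color'].astype(int)
S=np.stack([P[...,:2]@ex*1000,P[...,:2]@ey*1000,Z*1000],-1)
for ref,nm in [(61,'top'),(20.5,'plate')]:
    if nm=='top': t=m&(abs(S[...,2]-ref)<6)&(S[...,0]>570)&(S[...,0]<614)&(abs(S[...,1]-20.6)<18)
    else: t=m&(abs(S[...,2]-ref)<4)&(S[...,0]>540)&(S[...,0]<608)&(S[...,1]>-50)&(S[...,1]<-5)&(C.min(2)>90)
    q=S[t]; A=np.c_[q[:,0]-583,q[:,1]-20.6,np.ones(len(q))]; k=np.ones(len(q),bool)
    for _ in range(5):
        co=np.linalg.lstsq(A[k],q[k,2],rcond=None)[0]; k=abs(q[:,2]-A@co)<0.8
    print(nm,'slope',co.round(4),len(q),k.sum(),'xr',q[k][:,0].min().round(1),q[k][:,0].max().round(1))
E
python3 tilt.py
```

```text
t 24.6 stage xy mm 583.45 20.8 z -2.57 F st -15.82 -13.55 fz 16.25 gap 0.039900139660274954 tq [-0.98  3.26 -0.15] rot [ 1.7705 -2.5887 -0.0043]
tool z in stage -0.005315230184869882 -0.0028701728112249716 psi -111.26151636613969
top slope [-4.90000e-03 -1.40000e-03  6.14173e+01] 7228 4950 xr 570.2 611.0
plate slope [-1.50000e-03 -1.50000e-03  2.11575e+01] 4532 3753 xr 540.8 608.0
```

Wrist picture: the module is at (252,250), tight against the brass fence at (283,180) and along the dark fence at (197,215). The top is level within 0.005 rad, and the knob is at its rest position. One holding call, then hand in.

Call:
step_arm([
  [[0,0,0,0,0,0,3],[0,0,0,0,0,0,3],[0,0,0,0,0,0,3],[0,0,0,0,0,0,3],[0,0,0,0,0,0,3]],
])

```text
clock: 25.15
eef_pos: [0.5512, -0.1926, -0.0026]
ee_rot: [1.77, -2.589, -0.004]
ft_force: [-20.2, -5.3, 16.9]
finger_gap: 0.0401
```

```bash
python3 tilt.py && python3 -c "
from station import finish_job
print(finish_job())"
```

```text
t 25.15 stage xy mm 583.46 20.79 z -2.58 F st -16.89 -12.27 fz 16.88 gap 0.040145218263432376 tq [-1.03  3.22 -0.11] rot [ 1.7704 -2.5887 -0.0043]
tool z in stage -0.005293863645353952 -0.0028875905507585557 psi -111.26473306057532
top slope [-4.30000e-03 -3.20000e-03  6.14184e+01] 7212 4846 xr 570.3 611.5
plate slope [1.20000e-03 2.40000e-03 2.13488e+01] 4525 3752 xr 540.6 608.0
the job is handed in; nothing more can be done
None
```

I pulled the lever by its knob to about 0.89 rad or slightly more, so the module came out onto the apron. I eased the lever back over 2.5 s while still holding it and only let go at rest. I then moved the module to the stage, slid it into the corner, and handed the job in at about 25 s, still gripping and pressing it there. The hand-in reports no verdict.

**Last checks:**
- **Position:** the tool is within about 0.7 mm of the seated place measured with the wrist camera. The module's top is level within 0.005 rad and 40 mm above the plate, so the module lies flat.
- **Pressing:** the wrist force is 17 N toward the brass fence, 12 N toward the dark fence and 17 N down, and it held steady. After allowing for friction I put the brass fence at roughly 10 N. The force on each fence cannot be measured separately.
- **Lever and bystanders:** the knob was back at its starting place. I never went near the spool or meter, but I did not measure them again at the end.

**What disagreed:**
- **Tool height:** the first grip closed above the knob, because the real fingertips sit about 41 mm higher than the reported TCP. All three cameras agreed on this, so I corrected every later height by that amount. Nothing was touched in that miss.
- **Dark fence:** the fixed cameras and the wrist camera placed it about 2 mm apart. Touching it confirmed the wrist camera's value.

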